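# Clip a fuel pump into the counter tester and prime it

### The arm

A 6-joint arm with a two-finger parallel gripper is mounted at the origin on the work surface. World frame = base frame: x ahead of the robot, y to its left, z up, the work surface at z = 0. Lengths are in m, angles in degrees, forces in N, time in s.
With the tool pointing down it reaches from about 0.375 to 0.825 m from the base axis. Payload 5.5 kg.
Tool frame: the origin (TCP) lies at the very end of the fingers, on their centre line; the grasp point (between the pads) lies r.grip_depth behind it (r.grip_depth is the distance from the TCP to the grasp point, in m); z points along the fingers, y is the line along which they close (so a half turn about z gives the same grasp; the last joint's range is limited). The gripper opens to 85 mm and grips with 20 to 120 N. Pads are 22 mm wide; open, the fingers measure 114 mm over their backs; the gripper's body (76 mm by 85 mm) begins 54 mm behind the grasp point. The pads swing forward as they close: fully open they stand 13 mm farther back than shut.
Start: joints at [-70.76, 17.962, -2.699, 69.339, 0, 90], TCP at [0.198, -0.566, 0.231] pointing down, gripper open.
Joint ranges: [-152.73, 152.73], [-39.44, 99.34], [-58.76, 71.6], [-118.89, 123.64], [-81.53, 83.1], [-180, 180]. Speed limits (degrees/s): [136.94, 136.94, 172.46, 180, 180, 180].

### API

Orientations are given as [roll, pitch, yaw] about the fixed x, y, z axes, in that order (R = Rz(yaw) Ry(pitch) Rx(roll)).
In Python, from rig import r, eyes gives the robot as it stands.
- The arm moves only by the tool drive_tool, never from a script. Its arguments are lists of equal length, an entry for each row: "slide": the shift along the tool's x, y, z in units of 80 cm (1.0 is 80 cm), a list of three; "turn": the turn, a rotation vector about the tool's x, y, z in units of 360 degrees (1.0 is 360 degrees), a list of three. A call has exactly 5 rows; each row is the pose to reach, as a shift and turn from the pose commanded when the call began, along the tool's axes at that moment, turning the shorter way round; what a row does not reach only later rows make up. A row lasts 1/8 s, in which the tool goes at most 62.5 mm and 10.7 degrees, less where a joint would pass 70% of its speed; a pose out of reach is approached as far as the arm can. A call with a number of a shift or a turn outside -1 to 1 is refused whole. A call with a gripper value outside its range is refused whole. "grip" is the closure, from -1 (fully open) to 1 (shut), so that 0 is half open, set as the call begins (left out, the last holds). The fingers move at their own pace and stop on an object; the grip force is fixed at half the most. Time passes only in rows, so rows that repeat a pose let the fingers close, or fill a call up. It gives the time, the measured TCP pose, the force, the opening and the grip force at its end, in the units of the state.
- r.sense(): the state, without advancing time (a new reading comes with each control period).
- eyes.camera(name): name is "side" or "top" or "wrist"; returns (picture, depth): 480x640x3 uint8, red, green, blue; 480x640 float32, m along the optical axis (not along the pixel's ray), 0 where there is no reading.
- eyes.camera_info(name): a dict with "fx", "fy", "cx", "cy" (pixels), "R" (3x3) and "t" (3): a world point X has camera coordinates R X + t; the wrist camera has in their place "mount" (4x4, takes a point from camera to tool coordinates, whose origin is the TCP and whose axes are the flange's). Camera axes: x right, y down, z forward; pixel columns grow to the right and rows downward; lengths in m; the calibration is good to about 2 mm. A picture is of the moment at which its call begins: read the wrist's pose just before it. camera_info takes no time and is no camera call.
- r.sign_off(): hands the job in; it is judged then, once.
The state is a dict: "time_s": time; "q": joint angles; "dq": joint speeds; "tau": joint torques, N m; "position": TCP position; "eef_rot": TCP orientation; "force": force on the tool from outside, world axes, zero at the start; "moment": the same for the moment, N m; "finger_gap": finger opening in m; "finger_force": force on a finger pad.
Only numpy, scipy, OpenCV 4.12 (cv2) and the standard library are available. Lean on these libraries where they do the work, as an engineer would, in place of code of your own. Each camera call takes 0.05 s, during which the arm holds its last target. There are 200 camera calls.

### The job

Take the fuel pump from its cradle and gently snap it sideways into both spring clips on the tester's sloping face, with its thin outlet spigot against the end stop and the body fully home in both clips. Then lift the switch's sprung guard, flip the toggle beneath it over to the far side, and let the guard drop shut. Leave the other things on the counter where they are.

Things in the scene. Friction and masses are not known exactly. Their poses are not given: they have to be found in the camera images.
- pump: The fuel pump: plain steel cylinder 32 mm in diameter and 120 mm long, about 0.3 kg. Origin on its axis at mid-length; its y axis runs along the cylinder towards the outlet. At the +y end a thin brass outlet spigot (12 mm diameter, 20 mm long), at the -y end a wide black inlet stub (22 mm diameter, 12 mm long). It starts lying level in the cradle, its axis 37 mm above the counter.
- pump_outlet (a point): Tip of the pump's thin outlet spigot, on the axis, 80 mm from the pump's origin.
- cradle: Cardboard packing cradle, fixed to the counter: 70 x 130 mm foot 8 mm thick with two V ribs 10 mm wide, 45 mm either side of its middle, that carry the pump; the ribs rise to 36 mm. Origin under its centre, y along the pump. It stands to the left or right of the tester.
- clip_head: Tester's fixed sloping clip plate. Its origin is where the middle of the seated pump must come, NOT on the plate: on the seated axis, midway between the clips, 36 mm out from the plate. z: outward normal, leaning 35 degrees from vertical towards the robot; y: along the clips to the end stop; x: up the slope. The plate is bare between the clips and reaches 55 mm up and down the slope.
- bed: The rigid parts of the clip plate that the pump bottoms on: the two saddles and the end stop. Same origin and axes as clip_head. More than 80 N between them and the pump is too rough; the pump resting in the clips already bears on the saddles with about 20 N.
- clip_near (a point): Seated pump axis in the clip farther from the stop, at y = -40 mm of clip_head. Each clip is 12 mm wide along y: a black saddle 16 mm below the axis and two steel spring jaws with rounded noses 11 mm above it that narrow the mouth to 24 mm; lead-in flares above spread to 49 mm at z = 26 mm.
- clip_stop (a point): Seated pump axis in the clip nearer the stop, at y = +40 mm of clip_head. Pressing the pump in along -z of clip_head takes about 6 to 15 N in all until the jaws snap over it, then it bottoms on the saddles.
- stop_face (a point): Point on the face of the end stop, on the seated axis, at y = +80 mm of clip_head. The stop is a steel plate 30 mm wide, rising to z = 10 mm. Press the pump in with the spigot a little short of the stop, then slide the pump along y (about 4 to 8 N) until the spigot touches it.
- switch_box: Prime switch: grey box fixed to the counter left or right of the tester. Origin on the counter; z up; front faces -x, roughly to the robot's side. Box x -22 to +45, y -37 to +37 mm, 50 mm high. On top a black guard hood, 64 mm wide, x -35 to +38 mm, up to z = 92 mm, over the toggle, which pivots at x = -18 mm, z = 52 mm.
- guard_hinge (a point): The guard's hinge line (along y of the switch box), at the rear: x = 36 mm, z = 54 mm of the switch box.
- guard_lip (a point): Middle of the front edge of the guard's lip, 83 mm in front of the hinge; moves with the guard. The lip is flat, 54 mm wide, 4 mm thick and juts 12 mm from the hood, at x = -47 to -35 mm; shut, its underside is at z = 58 mm, clear in front of the box, so that a fingertip slanted forward gets under it from the front.
- guard (a joint): Opening of the guard in rad: 0 shut, up to 1.5 open; its spring (about 1 to 1.5 N at the lip) shuts it whenever it is not held up.
- toggle (a joint): Toggle in rad: 0 off, leaning towards -x of the switch box (its 5 mm radius ball tip at x = -26 mm, z = 73 mm); 0.7 on, leaning to +x (tip at x = -10 mm). Stays where it is left; takes about 1.5 N at the tip.
- oil_filter: Bystander: white oil filter can, 72 mm diameter, 78 mm high. Origin under its centre.
- oil_bottle: Bystander: grey oil bottle, 72 mm diameter, 190 mm high. Origin under its centre.
- plug_carton: Bystander: red spark plug carton, 30 x 90 x 30 mm high. Origin under its centre.
- bearing: Bystander: steel bearing ring, 52 mm diameter, 15 mm high. Origin under its centre.
- screwdriver: Bystander: screwdriver lying on the counter behind the tester.
- bolt_tin: Bystander: open metal tin, 80 mm diameter, 50 mm high. Origin under its centre.
Not all that is in view belongs to the job. There is more than one size of the switch_box; the job needs the middle-sized.

How it is judged:
By the outcome, as a careful person would: the job done as asked, in the order asked, and still so for the second after the job is handed in, with the robot touching nothing.
It also fails if it takes over 62 s, if anything falls off the work surface, if the arm or the gripper's body presses on something with over 40 N, if the wrist force passes 120 N, or if a joint passes its speed limit or range.

## Working session

There is one attempt and no reset: what is moved stays moved. The work goes in short steps, Python scripts to look and compute and a tool call to move; the robot and the scene stay as the last step left them, time stands still between calls to the robot, and variables do not carry over. Pictures are saved under pics/ and viewed, at most 10 in all, crops included, and the job is handed in when it is done.

Besides the shell and the picture viewer there is one more tool, called after "Call:" in YAML: its name, and indented under it one key for each argument. drive_tool: Moves the arm, as the interface text tells. Shifts and turns lie within -1 to 1; 1 stands for 80 cm of shift or 360 degrees of turn. Its arguments: {"type":"object","properties":{"slide":{"type":"array","items":{"type":"array","items":{"type":"number"}}},"turn":{"type":"array","items":{"type":"array","items":{"type":"number"}}},"grip":{"type":"number"}},"required":["slide","turn"]}

```bash
mkdir -p pics; ls
python3 - <<'E'
from rig import r,eyes
import cv2,numpy as np
print(r.sense(), r.grip_depth)
for n in("top","side"):
    p,d=eyes.camera(n); i=eyes.camera_info(n); print(n,i)
    cv2.imwrite(f"pics/{n}0.png",p[:,:,::-1]); np.savez(f"{n}0.npz",p=p,d=d)
print(eyes.camera_info("wrist"))
E
```

```text
pics
{'time_s': 0.0, 'q': array([-7.07596259e+01,  1.80007731e+01, -2.75593308e+00,  6.93393611e+01,
       -9.74131366e-04,  8.99990546e+01]), 'dq': array([-0.06651836,  0.02319924,  0.00243932,  0.02273667,  0.00053527,
        0.06581111]), 'tau': array([-8.40271496e-04, -5.39591181e+01,  3.39749444e+01,  1.90870831e-02,
        4.83768963e-05,  7.87450638e-07]), 'position': array([ 0.19752003, -0.56593301,  0.23045728]), 'eef_rot': array([-1.79903933e+02,  9.72544866e-04,  1.92413211e+01]), 'force': array([0.38481039, 0.51022768, 0.20848133]), 'moment': array([-0.04200782, -0.03533149,  0.0031073 ]), 'finger_force': 0.0, 'finger_gap': 0.0855694700786864} 0.0187
top {'fx': 487.93750637169416, 'fy': 487.93750637169416, 'cx': 311.98368483923747, 'cy': 240.1568398190147, 'R': array([[ 3.97986800e-04, -9.99563784e-01, -2.95310475e-02],
       [-9.92117828e-01,  3.30579505e-03, -1.25264870e-01],
       [ 1.25307851e-01,  2.93481324e-02, -9.91683735e-01]]), 't': array([-0.00229505,  0.56444699,  1.16364946])}
side {'fx': 515.2278359958678, 'fy': 515.2278359958678, 'cx': 318.5498329460147, 'cy': 236.06666252397213, 'R': array([[-0.67366666, -0.73903168, -0.0023238 ],
       [-0.42504651,  0.39002093, -0.81683483],
       [ 0.60457315, -0.54928667, -0.57686693]]), 't': array([0.37582675, 0.310448  , 0.90794827])}
{'fx': 373.4485102248572, 'fy': 373.4485102248572, 'cx': 322.461690747469, 'cy': 239.58704271069325, 'mount': array([[-4.17740168e-04, -9.48680149e-01, -3.16236938e-01,
         7.98981605e-02],
       [ 9.99999912e-01, -4.08948896e-04, -9.41649370e-05,
        -8.33380138e-04],
       [-3.99923404e-05, -3.16236950e-01,  9.48680236e-01,
        -1.43779310e-01],
       [ 0.00000000e+00,  0.00000000e+00,  0.00000000e+00,
         1.00000000e+00]])}
```

View pics/top0.png

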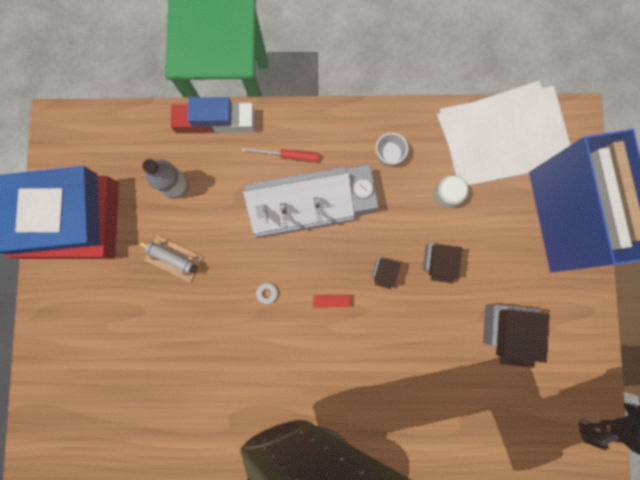

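View pics/side0.png

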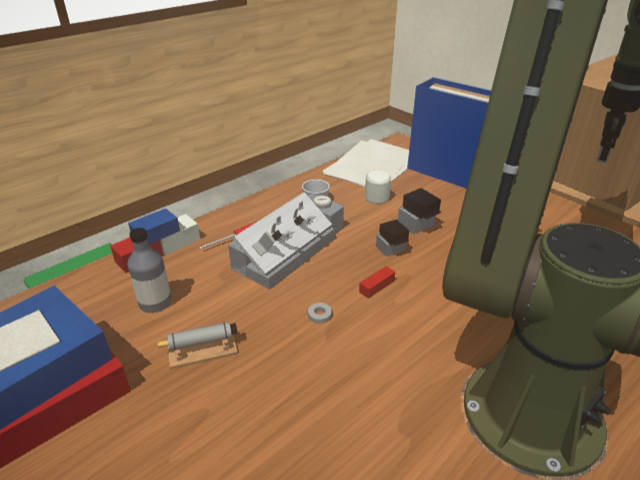

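The top view shows the pump in its cradle at (171,258) with the spigot to the left. The tester is at (310,200) with its end stop at (262,212). The switches are at (387,272), (443,262) and (517,335), so the middle-sized one is at (443,262). The side view agrees.

```bash
cat > h.py <<'E'
import numpy as np, cv2
from scipy.spatial.transform import Rotation as Ro
def cloud(d,i,Rt=None):
    v,u=np.mgrid[:480,:640]
    c=np.stack([(u-i['cx'])/i['fx']*d,(v-i['cy'])/i['fy']*d,d],-1)
    if 'R' in i: return (c-i['t'])@i['R']
    M=i['mount']; Rw,tw=Rt
    return (c@M[:3,:3].T+M[:3,3])@Rw.T+tw
def ray(i,u,v,z):
    o=-i['R'].T@i['t']; w=i['R'].T@np.array([(u-i['cx'])/i['fx'],(v-i['cy'])/i['fy'],1]); return o+w*(z-o[2])/w[2]
def pose(s): return Ro.from_euler('xyz',s['eef_rot'],degrees=True).as_matrix(),np.array(s['position'])
def go(s,p,R):
    R0,p0=pose(s); sl=R0.T@(np.array(p)-p0)/.8; tu=Ro.from_matrix(R0.T@R).as_rotvec()/(2*np.pi)
    print('slide',np.round(sl,4),'mm',np.round(sl*800),'turn',np.round(tu,4),'deg',np.round(tu*360,1))
E
python3 - <<'E'
from h import *
from rig import r,eyes
T=np.load('top0.npz');S=np.load('side0.npz');it=eyes.camera_info('top');js=eyes.camera_info('side')
P=cloud(T['d'],it);Q=cloud(S['d'],js)
def bx(x0,y0,x1,y1,im):return im[y0:y1,x0:x1].reshape(-1,3)
print('table z',np.median(bx(200,320,240,360,P),0)[2],np.median(bx(250,380,300,420,Q),0)[2])
# pump
for nm,C in(('top',P),('side',Q)):
    for lab,(cx,cy) in(('pump',(.42,.33)),):
        m=(abs(C[...,0]-.42)<.09)&(abs(C[...,1]-.33)<.11)&(C[...,2]>.043)&(C[...,2]<.06)
        X=C[m]; 
        c=X.mean(0);w=np.linalg.svd(X[:,:2]-c[:2],full_matrices=False)[2][0]; t=(X[:,:2]-c[:2])@w
        print(nm,'pump',m.sum(),c,np.degrees(np.arctan2(w[1],w[0])),t.min(),t.max(),X[:,2].max())
    # switches: high tops
    for c0 in((.38,-.16),(.39,-.28),(.25,-.44)):
        m=(abs(C[...,0]-c0[0])<.08)&(abs(C[...,1]-c0[1])<.075)&(C[...,2]>.03)&(C[...,2]<.2)
        X=C[m]
        if len(X)<20: print('few');continue
        zt=np.percentile(X[:,2],97); Y=X[X[:,2]>zt-.008]
        print(nm,'sw',len(X),'ztop',zt,cv2.minAreaRect(Y[:,:2].astype(np.float32)*1000))
    # tester plate
    m=(abs(C[...,0]-.56)<.1)&(abs(C[...,1]-.03)<.18)&(C[...,2]>.03)&(C[...,2]<.25)
    X=C[m];best=None
    rng=np.random.default_rng(0)
    for k in range(500):
        a=X[rng.choice(len(X),3)];n=np.cross(a[1]-a[0],a[2]-a[0]);l=np.linalg.norm(n)
        if l<1e-6:continue
        n/=l;n*=np.sign(n[2])
        if not .75<n[2]<.89:continue
        inl=abs((X-a[0])@n)<.002
        if best is None or inl.sum()>best.sum():best=inl
    Y=X[best];c=Y.mean(0);n=np.linalg.svd(Y-c,full_matrices=False)[2][2];n*=np.sign(n[2])
    yy=np.cross([0,0,1],n);yy/=np.linalg.norm(yy);yy*=-1 if yy[1]<0 else 1
    print(nm,'plate',best.sum(),'c',c,'n',n,'lean',np.degrees(np.arccos(n[2])),'y',yy)
E
```

```text
table z 0.0004831381747202471 -0.0004357792430931565
top pump 192 [0.49985949 0.30969675 0.05052752] -102.2245758830708 -0.045288786804108125 0.028197933194427906 0.05916358002034637
top sw 131 ztop 0.07212234740254457 ((457.4904479980469, -185.17822265625), (26.37963104248047, 6.499457359313965), 75.84407043457031)
top sw 100 ztop 0.08549545861283882 ((468.73651123046875, -337.2364807128906), (5.664401531219482, 0.3161088824272156), 84.5254898071289)
top sw 1287 ztop 0.13483964012305658 ((307.4117126464844, -467.3851318359375), (45.09412384033203, 94.04731750488281), 0.021657222881913185)
top plate 1612 c [0.63013263 0.03258323 0.06771393] n [-0.58438496 -0.10102919  0.80516292] lean 36.37400791358816 y [-0.1703542   0.98538289 -0.        ]
side pump 315 [0.49792698 0.31944573 0.04871723] 72.90203454918026 -0.03623677188581341 0.04286561459346146 0.05556460533687207
side sw 177 ztop 0.0712070355218609 ((456.8877868652344, -176.7906951904297), (43.45272445678711, 12.656269073486328), 75.32320404052734)
side sw 152 ztop 0.09027594430436173 ((466.8443603515625, -320.39923095703125), (36.914608001708984, 5.044760704040527), 87.68891143798828)
few
side plate 1544 c [0.6250621  0.04177339 0.06498016] n [-0.55873673 -0.09391117  0.8240109 ] lean 34.51166071045488 y [-0.16575271  0.98616735 -0.        ]
```

Run:
```python
from h import *
from rig import r,eyes
T=np.load('top0.npz');S=np.load('side0.npz');it=eyes.camera_info('top');js=eyes.camera_info('side')
P=cloud(T['d'],it);Q=cloud(S['d'],js)
pc=ray(it,171,258,.04);print('pump guess',pc)
sw=[ray(it,387,272,.06),ray(it,443,262,.09),ray(it,520,335,.13)];print(sw)
n=np.array([-np.sin(np.radians(35))*.986,-np.sin(np.radians(35))*.168,np.cos(np.radians(35))])
for nm,C,D in(('top',P,T['p']),('side',Q,S['p'])):
    H=cv2.cvtColor(D,cv2.COLOR_RGB2HSV)
    m=(np.linalg.norm(C[...,:2]-pc[:2],axis=-1)<.1)&(C[...,2]>.041)&(C[...,2]<.06)&(H[...,1]<90)
    X=C[m];c=X.mean(0);w=np.linalg.svd(X[:,:2]-c[:2],full_matrices=False)[2][0];w*=np.sign(w[1]);t=(X[:,:2]-c[:2])@w
    print(nm,'pump',m.sum(),c,np.degrees(np.arctan2(w[1],w[0])),t.min(),t.max(),X[:,2].max(),'mid',c[:2]+w*(t.min()+t.max())/2)
    for c0 in sw:
        m=(np.linalg.norm(C[...,:2]-c0[:2],axis=-1)<.085)&(C[...,2]>.03)&(C[...,2]<.2);X=C[m];zt=np.percentile(X[:,2],97);Y=X[X[:,2]>zt-.006]
        print(nm,'sw',len(X),'ztop',zt,cv2.minAreaRect(Y[:,:2].astype(np.float32)*1000))
    # tester frame: y dir, components
    y=np.array([-.168,.986,0]);y/=np.linalg.norm(y);x=np.cross(y,n)
    o=np.array([.6275,.037,.0665]); m=(np.linalg.norm(C-o,axis=-1)<.2)&(C[...,2]>.02)
    L=np.stack([(C-o)@x,(C-o)@y,(C-o)@n],-1)
    im=np.zeros((260,520,3),np.uint8); 
    hi=m&(abs(L[...,0])<.1)
    for (a,b,z),col in zip(L[hi],D[hi]):
        cv2.circle(im,(int(260-b*1200),int(130-a*1200)),2,(int(np.clip(z*5000,0,255)),int(col[1]),int(np.clip(-z*5000,0,255))),-1)
    cv2.imwrite(f'pics/map_{nm}.png',im)
    pl=m&(abs(L[...,2])<.004); print('plate extents x,y',np.percentile(L[pl],[1,99],axis=0))
    for lo,hi_ in((.006,.015),(.015,.03),(.03,.06)):
        k=m&(L[...,2]>lo)&(L[...,2]<hi_)&(abs(L[...,0])<.06);
        print(lo,np.histogram(L[k][:,1],bins=np.arange(-.16,.17,.01))[0],np.round(L[k][:,:2].mean(0),4))
a=cv2.vconcat([cv2.imread('pics/map_top.png'),cv2.imread('pics/map_side.png')]);cv2.imwrite('pics/map.png',a)
```

```text
pump guess [0.52081933 0.34341087 0.04      ]
[array([ 0.48447701, -0.18221847,  0.06      ]), array([ 0.50561193, -0.30795827,  0.09      ]), array([ 0.34249675, -0.459865  ,  0.13      ])]
top pump 643 [0.52130879 0.34541462 0.05052806] 64.5945010963656 -0.06683241077169366 0.06716584593918294 0.05918152236735997 mid [0.52138031 0.34556521]
top sw 664 ztop 0.07436197247818384 ((484.6961364746094, -180.61038208007812), (49.520015716552734, 55.9384651184082), 73.6728286743164)
top sw 1249 ztop 0.09561602181787582 ((508.5921630859375, -314.51220703125), (64.32272338867188, 73.07134246826172), 82.17139434814453)
top sw 3294 ztop 0.1349386960288216 ((340.9219055175781, -471.4902038574219), (94.11647033691406, 104.64610290527344), 83.69732666015625)
plate extents x,y [[-0.03929819 -0.18553509 -0.00387175]
 [ 0.07582516  0.10931766  0.00370481]]
0.006 [50 30  4  0  0  0  0  0  0  0  6  1  0  0  0  1  0  0 12  2  0  0  8  6
  3  3  0  0  0  0  0  0] [ 0.001 -0.137]
0.015 [ 6  5  0  0  0  0  0  0  0  0 32 12  0  0  0  0  0  0 34  7  0  0 10  2
  0  0  0  0  0  0  0  0] [ 0.0084 -0.0379]
0.0
[... 538 characters left out ...]
78051757812)Traceback (most recent call last):
  File "<stdin>", line 14, in <module>
    return _quantile_unchecked(
        a, q, axis, out, overwrite_input, method, keepdims, weights)
    return _ureduce(a,
                    func=_quantile_ureduce_func,
    ...<5 lines>...
                    overwrite_input=overwrite_input,
                    method=method)
    r = func(a, **kwargs)
    result = _quantile(arr,
                       quantiles=q,
    ...<2 lines>...
                       out=out,
                       weights=wgt)
    slices_having_nans = np.isnan(arr[-1, ...])
                                  ~~~^^^^^^^^^
IndexError: index -1 is out of bounds for axis 0 with size 0
```

Run:
```python
from h import *
from rig import r
def dn(yaw):return Ro.from_euler('xyz',[180,0,yaw],degrees=True).as_matrix()
s=r.sense()
go(s,[.49,-.15,.26],dn(45)); go(s,[.524,.351,.20],dn(64.6))
```

```text
slide [ 0.5165 -0.3705 -0.0363] mm [ 413. -296.  -29.] turn [-0.0002 -0.0001 -0.0716] deg [ -0.1  -0.  -25.8]
slide [ 0.763  -0.9477  0.0396] mm [ 610. -758.   32.] turn [-2.00e-04 -1.00e-04 -1.26e-01] deg [ -0.1  -0.  -45.4]
```

Call:
drive_tool:
  slide:
    - [0.5165,-0.3705,-0.0363]
    - [0.5165,-0.3705,-0.0363]
    - [0.5165,-0.3705,-0.0363]
    - [0.5165,-0.3705,-0.0363]
    - [0.5165,-0.3705,-0.0363]
  turn:
    - [0,0,-0.0716]
    - [0,0,-0.0716]
    - [0,0,-0.0716]
    - [0,0,-0.0716]
    - [0,0,-0.0716]
  grip: -1

```text
time_s: 0.72
position: [0.3778, -0.3094, 0.249]
eef_rot: [-180.0, -0.0, 45.0]
force: [0.4, -1.1, 0.3]
finger_gap: 0.0855
finger_force: 0.0
```

```bash
cat >> h.py <<'E'
def dn(yaw):return Ro.from_euler('xyz',[180,0,yaw],degrees=True).as_matrix()
E
python3 - <<'E'
from h import *
from rig import r
s=r.sense();print(s['time_s'],s['position'],s['eef_rot'])
go(s,[.52,.345,.20],dn(64.6))
E
```

```text
0.725 [ 0.37781231 -0.30941967  0.24901294] [-1.79991129e+02 -4.34662552e-03  4.49949173e+01]
slide [ 0.7041 -0.4528  0.0614] mm [ 563. -362.   49.] turn [-0.     -0.     -0.0545] deg [ -0.   -0.  -19.6]
```

Call:
drive_tool:
  slide:
    - [0.7041,-0.4528,0.0614]
    - [0.7041,-0.4528,0.0614]
    - [0.7041,-0.4528,0.0614]
    - [0.7041,-0.4528,0.0614]
    - [0.7041,-0.4528,0.0614]
  turn:
    - [0,0,-0.0545]
    - [0,0,-0.0545]
    - [0,0,-0.0545]
    - [0,0,-0.0545]
    - [0,0,-0.0545]

```text
time_s: 1.35
position: [0.4431, -0.0047, 0.2261]
eef_rot: [180.0, -0.0, 64.6]
force: [0.7, -0.8, 0.2]
finger_gap: 0.0852
finger_force: 0.0
```

Run:
```python
from h import *
from rig import r
s=r.sense();print(s['time_s'],s['position'],s['eef_rot'])
go(s,[.52,.345,.20],dn(64.6))
```

```text
1.35 [ 0.44314374 -0.00468518  0.22606134] [ 1.79985721e+02 -7.78390945e-04  6.46293124e+01]
slide [ 0.4361 -0.1005  0.0326] mm [349. -80.  26.] turn [ 0.     -0.      0.0001] deg [ 0. -0.  0.]
```

Call:
drive_tool:
  slide:
    - [0.4361,-0.1005,0.0326]
    - [0.4361,-0.1005,0.0326]
    - [0.4361,-0.1005,0.0326]
    - [0.4361,-0.1005,0.0326]
    - [0.4361,-0.1005,0.0326]
  turn:
    - [0,0,0]
    - [0,0,0]
    - [0,0,0]
    - [0,0,0]
    - [0,0,0]

```text
time_s: 1.98
position: [0.51, 0.2998, 0.2031]
eef_rot: [180.0, 0.0, 64.7]
force: [0.6, 0.5, -0.2]
finger_gap: 0.0856
finger_force: 0.0
```

Run:
```python
from h import *
from rig import r,eyes
s=r.sense();p,d=eyes.camera('wrist');i=eyes.camera_info('wrist')
print(s['position'],s['eef_rot'],s['dq'])
cv2.imwrite('pics/w1.png',p[:,:,::-1]);np.savez('w1.npz',p=p,d=d)
C=cloud(d,i,pose(s));H=cv2.cvtColor(p,cv2.COLOR_RGB2HSV)
m=(np.linalg.norm(C[...,:2]-[.522,.348],axis=-1)<.11)&(C[...,2]>.04)&(C[...,2]<.057)&(H[...,1]<90)
X=C[m];c=X.mean(0);w=np.linalg.svd(X[:,:2]-c[:2],full_matrices=False)[2][0];w*=np.sign(w[1]);t=(X[:,:2]-c[:2])@w
print(m.sum(),c,np.degrees(np.arctan2(w[1],w[0])),t.min(),t.max(),np.percentile(X[:,2],99),'mid',c[:2]+w*(t.min()+t.max())/2)
m=(np.linalg.norm(C[...,:2]-[.522,.348],axis=-1)<.13)&(C[...,2]>.025)&(H[...,1]>100)&(C[...,2]<.06)
tt=(C[m][:,:2]-c[:2])@w; print('brass',np.histogram(tt,bins=np.arange(-.1,.12,.01)))
```

```text
[0.51002559 0.29979217 0.20305866] [1.79998314e+02 2.36403906e-02 6.46546577e+01] [37.61598892 35.63437605 42.6730765   6.55936456 -0.2092093  37.66073719]
6300 [0.52003932 0.34950882 0.0508325 ] 64.60148311219419 -0.0724076185813618 0.0596405447124169 0.05522404639415102 mid [0.51730135 0.34374227]
brass (array([  0,   0,  24,   5,  32, 242,   0,   0,   0,   0,   0,   0,   0,
        50, 275,   7, 232, 201,   0,   0,   0]), array([-1.00000000e-01, -9.00000000e-02, -8.00000000e-02, -7.00000000e-02,
       -6.00000000e-02, -5.00000000e-02, -4.00000000e-02, -3.00000000e-02,
       -2.00000000e-02, -1.00000000e-02, -5.55111512e-17,  1.00000000e-02,
        2.00000000e-02,  3.00000000e-02,  4.00000000e-02,  5.00000000e-02,
        6.00000000e-02,  7.00000000e-02,  8.00000000e-02,  9.00000000e-02,
        1.00000000e-01,  1.10000000e-01]))
```

View pics/w1.png

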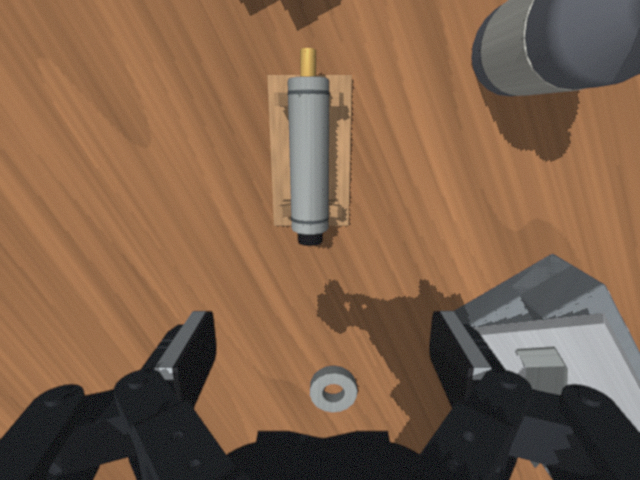

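The wrist view shows the pump upright in the picture, centred at (309,155). The spigot is at the top (308,62) and the stub at the bottom (310,239).

Run:
```python
from h import *
from rig import r
s=r.sense();go(s,[.520,.349,.11],dn(64.6))
```

```text
slide [ 0.0519 -0.0119  0.115 ] mm [ 42. -10.  92.] turn [-0.0004 -0.0007  0.0008] deg [-0.1 -0.3  0.3]
```

Call:
drive_tool:
  slide:
    - [0.0519,-0.0119,0.115]
    - [0.0519,-0.0119,0.115]
    - [0.0519,-0.0119,0.115]
    - [0.0519,-0.0119,0.115]
    - [0.0519,-0.0119,0.115]
  turn:
    - [0,0,0]
    - [0,0,0]
    - [0,0,0]
    - [0,0,0]
    - [0,0,0]

```text
time_s: 2.65
position: [0.5204, 0.3393, 0.1137]
eef_rot: [179.9, -0.1, 64.6]
force: [0.1, 0.3, 0.5]
finger_gap: 0.0856
finger_force: 0.0
```

Run:
```python
from h import *
from rig import r,eyes
s=r.sense();p,d=eyes.camera('wrist');i=eyes.camera_info('wrist')
print(s['position'],s['eef_rot'])
C=cloud(d,i,pose(s));H=cv2.cvtColor(p,cv2.COLOR_RGB2HSV)
m=(np.linalg.norm(C[...,:2]-[.522,.348],axis=-1)<.11)&(C[...,2]>.042)&(C[...,2]<.057)&(H[...,1]<90)
m[300:]=False
X=C[m];c=X.mean(0);w=np.linalg.svd(X[:,:2]-c[:2],full_matrices=False)[2][0];w*=np.sign(w[1]);t=(X[:,:2]-c[:2])@w
print(m.sum(),c,np.degrees(np.arctan2(w[1],w[0])),t.min(),t.max(),np.percentile(X[:,2],99))
mid=c[:2]+w*(t.max()-.06);print(mid)
go(s,[*mid,.0185],dn(np.degrees(np.arctan2(w[1],w[0]))))
```

```text
[0.52040771 0.33926758 0.11368524] [ 1.79904058e+02 -1.41288732e-01  6.45890268e+01]
8034 [0.52630121 0.36327298 0.05123632] 64.6672218620155 -0.054845863730236866 0.04369046926269755 0.0551386286716909
[0.51932277 0.34853181]
slide [ 0.0096 -0.0064  0.119 ] mm [ 8. -5. 95.] turn [ 0.0003 -0.0004 -0.0002] deg [ 0.1 -0.1 -0.1]
```

Call:
drive_tool:
  slide:
    - [0.0096,-0.0064,0.04]
    - [0.0096,-0.0064,0.07]
    - [0.0096,-0.0064,0.095]
    - [0.0096,-0.0064,0.1]
    - [0.0096,-0.0064,0.1]
  turn:
    - [0,0,0]
    - [0,0,0]
    - [0,0,0]
    - [0,0,0]
    - [0,0,0]

```text
time_s: 3.32
position: [0.5185, 0.3486, 0.0326]
eef_rot: [180.0, -0.1, 64.6]
force: [0.3, 0.7, 0.4]
finger_gap: 0.0853
finger_force: 0.0
```

Run:
```python
from h import *
from rig import r
s=r.sense();print(s['dq']);go(s,[.5195,.3487,.0185],dn(64.65))
```

```text
[ 0.15788277 -0.5233594   0.63739838  0.11559905 -0.03930082 -0.11487021]
slide [0.0007 0.001  0.0176] mm [ 1.  1. 14.] turn [ 0.0001 -0.0002 -0.0001] deg [ 0.  -0.1 -0. ]
```

Call:
drive_tool:
  slide:
    - [0.0007,0.001,0.01]
    - [0.0007,0.001,0.0176]
    - [0.0007,0.001,0.0176]
    - [0.0007,0.001,0.0176]
    - [0.0007,0.001,0.0176]
  turn:
    - [0,0,0]
    - [0,0,0]
    - [0,0,0]
    - [0,0,0]
    - [0,0,0]

```text
time_s: 3.95
position: [0.519, 0.3487, 0.0176]
eef_rot: [180.0, -0.0, 64.6]
force: [0.0, 0.2, -0.3]
finger_gap: 0.0856
finger_force: 0.0
```

Call:
drive_tool:
  slide:
    - [0,0,0]
    - [0,0,0]
    - [0,0,0]
    - [0,0,0]
    - [0,0,0]
  turn:
    - [0,0,0]
    - [0,0,0]
    - [0,0,0]
    - [0,0,0]
    - [0,0,0]
  grip: 1

```text
time_s: 4.58
position: [0.5207, 0.3482, 0.0181]
eef_rot: [179.8, -0.0, 64.6]
force: [3.6, -3.0, 2.4]
finger_gap: 0.0301
finger_force: 59.2
```

Call:
drive_tool:
  slide:
    - [0,0,0]
    - [0,0,0]
    - [0,0,0]
    - [0,0,-0.01]
    - [0,0,-0.02]
  turn:
    - [0,0,0]
    - [0,0,0]
    - [0,0,0]
    - [0,0,0]
    - [0,0,0]

```text
time_s: 5.2
position: [0.518, 0.3484, 0.0333]
eef_rot: [-179.9, 0.1, 64.6]
force: [-0.7, -0.1, -2.7]
finger_gap: 0.0304
finger_force: 59.5
```

```bash
cat >> h.py <<'E'
def clipR(n=None,yaw=99.7,lean=35):
    y=np.array([np.cos(np.radians(yaw)),np.sin(np.radians(yaw)),0]); f=np.cross([0,0,1],y) # f points to -x
    n=np.cos(np.radians(lean))*np.array([0,0,1])+np.sin(np.radians(lean))*f
    return np.stack([y,np.cross(y,n),-n],1)  # tool axes: y_clip,x_clip,-z_clip
E
python3 - <<'E'
from h import *
from rig import r
s=r.sense();R=clipR();print(R);O=np.array([.6236,.0242,.1063])
go(s,[.518,.348,.24],dn(64.65))
go(s,O-.12*R[:,0]-.15*R[:,2],R)
E
```

```text
[[-0.16848938  0.80744101  0.56537628]
 [ 0.98570347  0.13801842  0.09664154]
 [ 0.          0.57357644 -0.81915204]]
slide [-8.000e-04 -1.000e-04 -2.583e-01] mm [  -1.   -0. -207.] turn [-0.0002  0.0002 -0.    ] deg [-0.1  0.1 -0. ]
slide [-0.4945  0.2906 -0.2447] mm [-396.  233. -196.] turn [-0.0944  0.0298 -0.0943] deg [-34.   10.7 -33.9]
```

Call:
drive_tool:
  slide:
    - [0,0,-0.16]
    - [0,0,-0.16]
    - [-0.05,0.02,-0.25]
    - [-0.1,0.05,-0.25]
    - [-0.17,0.09,-0.25]
  turn:
    - [0,0,0]
    - [0,0,0]
    - [-0.02,0.006,-0.02]
    - [-0.04,0.012,-0.04]
    - [-0.06,0.02,-0.06]

```text
time_s: 5.82
position: [0.5269, 0.1973, 0.2371]
eef_rot: [157.0, -3.0, 87.5]
force: [0.3, -0.3, -3.6]
finger_gap: 0.0304
finger_force: 60.7
```

Run:
```python
from h import *
from rig import r
s=r.sense();R=clipR();O=np.array([.6236,.0242,.1063])
print(s['position'],s['eef_rot'])
go(s,O-.12*R[:,0]-.15*R[:,2],R)
```

```text
[0.52689322 0.19734473 0.23706632] [157.03308101  -2.955477    87.50300456]
slide [-0.3803  0.0561  0.0132] mm [-304.   45.   11.] turn [-0.0324  0.0093 -0.0337] deg [-11.7   3.3 -12.1]
```

Call:
drive_tool:
  slide:
    - [-0.3803,0.0561,0.0132]
    - [-0.3803,0.0561,0.0132]
    - [-0.3803,0.0561,0.0132]
    - [-0.3803,0.0561,0.0132]
    - [-0.3803,0.0561,0.0132]
  turn:
    - [-0.0324,0.0093,-0.0337]
    - [-0.0324,0.0093,-0.0337]
    - [-0.0324,0.0093,-0.0337]
    - [-0.0324,0.0093,-0.0337]
    - [-0.0324,0.0093,-0.0337]

```text
time_s: 6.45
position: [0.5544, -0.1111, 0.2258]
eef_rot: [145.5, -0.0, 99.3]
force: [1.1, 0.3, -2.5]
finger_gap: 0.0302
finger_force: 60.8
```

Call:
drive_tool:
  slide:
    - [0,0,0]
    - [0,0,0]
    - [0,0,0]
    - [0,0,0]
    - [0,0,0]
  turn:
    - [0,0,0]
    - [0,0,0]
    - [0,0,0]
    - [0,0,0]
    - [0,0,0]

```text
time_s: 7.08
position: [0.5556, -0.1081, 0.2257]
eef_rot: [145.5, -0.0, 99.4]
force: [0.4, 0.6, -3.3]
finger_gap: 0.0303
finger_force: 60.7
```

Run:
```python
from h import *
from rig import r,eyes
s=r.sense();p,d=eyes.camera('wrist');i=eyes.camera_info('wrist')
print(s['position'],s['eef_rot'],s['dq'])
cv2.imwrite('pics/w2.png',p[:,:,::-1]);np.savez('w2.npz',p=p,d=d,pos=s['position'],rot=s['eef_rot'])
```

```text
[ 0.55561157 -0.10808119  0.22570322] [ 1.45510858e+02 -2.52465376e-02  9.94451387e+01] [-0.47423977  0.10544685  0.07372973 -0.04125022 -0.01476581  0.05351845]
```

View pics/w2.png

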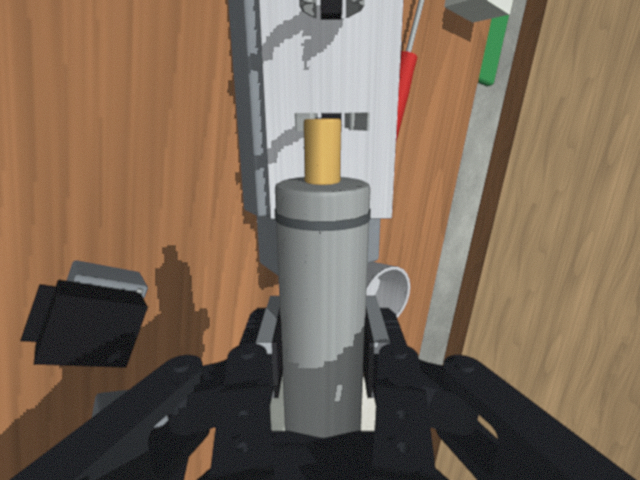

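The pump is held in the grip from (322,440) to its spigot tip at (322,120). Ahead of it are the near clip at (332,122), the stop clip at (332,8), and the plate from x=265 to x=398.

Run:
```python
from h import *
from rig import r,eyes
W=np.load('w2.npz');i=eyes.camera_info('wrist');T=np.load('top0.npz')
Rt=Ro.from_euler('xyz',W['rot'],degrees=True).as_matrix();C=cloud(W['d'],i,(Rt,W['pos']))
R=clipR();O=np.array([.6236,.0242,.1063])
# plate fit
def rep(C,nm):
    global R
    L=(C-O)@np.stack([R[:,1],R[:,0],-R[:,2]],1)
    m=(abs(L[...,2]+.036)<.005)&(abs(L[...,0])<.07)&(abs(L[...,1])<.13)
    if nm=='w': m[300:]=False
    X=C[m];c=X.mean(0)
    for _ in range(3):
        n=np.linalg.svd(X-c,full_matrices=False)[2][2];n*=np.sign(n[2]);X=X[abs((X-c)@n)<.0025];c=X.mean(0)
    print(nm,m.sum(),'n',n,'lean',np.degrees(np.arccos(n[2])),'yaw',np.degrees(np.arctan2(n[1],n[0]))+270,'height at O',(O-c)@n)
    for y0 in np.arange(-.13,.1,.02):
        k=m&(abs(L[...,1]-y0)<.01)
        if k.sum()>20: print('y %.2f'%y0,np.round([np.percentile(L[k][:,0],1),np.percentile(L[k][:,0],99)],4),k.sum(),end=' | ')
    print()
    for lo,hi in((-.03,-.012),(-.012,.004),(.004,.015),(.015,.035)):
        k=(L[...,2]>lo)&(L[...,2]<hi)&(abs(L[...,0])<.06)&(abs(L[...,1])<.11)
        if nm=='w': k[300:]=False; k[:,280:368]&=False if 0 else True
        X=L[k]
        for a,b in((-.055,-.025),(.025,.055),(.065,.1)):
            Y=X[(X[:,1]>a)&(X[:,1]<b)]
            if len(Y)>5:print(' z',lo,hi,'y',a,'n',len(Y),'x',np.round(np.percentile(Y[:,0],[2,25,75,98]),4),'y',np.round(np.percentile(Y[:,1],[3,50,97]),4))
rep(C,'w');rep(cloud(T['d'],eyes.camera_info('top')),'t')
# pump in tool frame
tl=(C-W['pos'])@Rt; H=cv2.cvtColor(W['p'],cv2.COLOR_RGB2HSV)
k=(abs(tl[...,1])<.02)&(tl[...,2]>-.06)&(tl[...,2]<.02)&(tl[...,0]>.02)&(tl[...,0]<.1);X=tl[k]
b=X[:,0]<.055
for a0 in(.03,.04,.05):
    Y=X[abs(X[:,0]-a0)<.004];print('x',a0,'y',np.percentile(Y[:,1],[1,99]),'ztop',np.percentile(Y[:,2],[1,5]))
sp=k&(H[...,1]>100);print('spigot',np.percentile(tl[sp],[1,50,99],axis=0))
print(np.histogram(X[:,0],bins=np.arange(.05,.1,.002)))
```

```text
w 22693 n [-0.56407701 -0.09832343  0.81984732] lean 34.930487251419336 yaw 99.88779910708789 height at O 0.03456141630691517
y -0.13 [-0.0676  0.055 ] 187 | y -0.11 [-0.0679  0.0548] 742 | y -0.09 [-0.0673  0.0544] 1527 | y -0.07 [-0.0673  0.0542] 2302 | y -0.05 [-0.0678  0.0544] 2044 | y -0.03 [-0.0672  0.0538] 3191 | y -0.01 [-0.067   0.0537] 3827 | y 0.01 [-0.0672  0.0536] 4083 | y 0.03 [-0.0672  0.0538] 3941 | y 0.05 [-0.0683  0.0538] 849 | 
 z -0.03 -0.012 y -0.055 n 220 x [-0.0126 -0.0029  0.0117  0.0139] y [-0.0462 -0.0382 -0.0359]
 z -0.03 -0.012 y 0.025 n 701 x [-0.0166 -0.0067  0.0071  0.0167] y [0.0324 0.0357 0.042 ]
 z -0.012 0.004 y 0.025 n 88 x [-0.0213 -0.0191  0.0192  0.0213] y [0.0323 0.033  0.0365]
 z 0.004 0.015 y -0.055 n 91 x [-0.0157  0.0126  0.0147  0.0162] y [-0.0465 -0.0394 -0.0354]
 z 0.004 0.015 y 0.025 n 113 x [-0.0217 -0.0182  0.018   0.0218] y [0.0323 0.0328 0.0353]
 z 0.015 0.035 y -0.055 n 521 x [-0.0248 -0.0204  0.0216  0.0256] y [-0.047  -0.0407 -0.0358]
 z 0.015 0.035 y 0.025 n 24 x [-0.0199 -0.0177  0.0139  0.0186] y [0.0322 0.0327 0.0332]
t 4147 
[... 1483 characters left out ...]
382 0.0436]
x 0.03 y [-0.01580248  0.01471615] ztop [-0.03728277 -0.03683825]
x 0.04 y [-0.01579128  0.01469325] ztop [-0.03739611 -0.03691787]
x 0.05 y [-0.01592523  0.01481936] ztop [-0.03766292 -0.03708894]
spigot [[ 0.06120229 -0.00597368 -0.02767607]
 [ 0.07120039 -0.00061673 -0.02572768]
 [ 0.08058492  0.00486107 -0.02228519]]
(array([ 648,  611,  604,  620,  660, 1133,  228,  237,  234,  241,  242,
        249,  253,  246,  243,  105,    0,    0,    0,    0,    0,    0,
          0,    0]), array([0.05 , 0.052, 0.054, 0.056, 0.058, 0.06 , 0.062, 0.064, 0.066,
       0.068, 0.07 , 0.072, 0.074, 0.076, 0.078, 0.08 , 0.082, 0.084,
       0.086, 0.088, 0.09 , 0.092, 0.094, 0.096, 0.098]))
```

```bash
cat >> h.py <<'E'
RC=clipR(yaw=99.85); _R=clipR(); OC=np.array([.6236,.0242,.1063])-.0013*_R[:,0]-.0014*_R[:,2]
def seat(y,z,off=(.0007,-.0005,-.0213)): return OC+RC@np.array([y,0,-z])-RC@np.array(off)
def where(s,off=(.0007,-.0005,-.0213)):
    R0,p0=pose(s); l=RC.T@(p0+R0@np.array(off)-OC); f=RC.T@s['force']
    print('t',s['time_s'],'pump y %.1f x %.1f z %.1f mm'%(l[0]*1e3,l[1]*1e3,-l[2]*1e3),'F y,x,z',np.round([f[0],f[1],-f[2]],1),'rot',np.round(Ro.from_matrix(RC.T@R0).as_rotvec(degrees=True),2))
E
python3 - <<'E'
from h import *
from rig import r
s=r.sense();where(s)
go(s,seat(-.005,.06),RC)
E
```

```text
t 7.125 pump y -116.9 x -5.3 z 169.1 mm F y,x,z [ 0.8 -1.6 -1.8] rot [ 0.51 -0.22  0.36]
slide [0.1405 0.0071 0.1358] mm [112.   6. 109.] turn [-0.0014  0.0006 -0.001 ] deg [-0.5  0.2 -0.4]
```

Call:
drive_tool:
  slide:
    - [0.07,0.007,0.02]
    - [0.14,0.0071,0.06]
    - [0.1405,0.0071,0.12]
    - [0.1405,0.0071,0.1358]
    - [0.1405,0.0071,0.1358]
  turn:
    - [-0.0014,0.0006,-0.001]
    - [-0.0014,0.0006,-0.001]
    - [-0.0014,0.0006,-0.001]
    - [-0.0014,0.0006,-0.001]
    - [-0.0014,0.0006,-0.001]

```text
time_s: 7.75
position: [0.6021, 0.0125, 0.1384]
eef_rot: [145.1, -0.0, 99.8]
force: [-0.4, -0.2, -3.0]
finger_gap: 0.0307
finger_force: 60.5
```

Call:
drive_tool:
  slide:
    - [0,0,0]
    - [0,0,0]
    - [0,0,0]
    - [0,0,0]
    - [0,0,0]
  turn:
    - [0,0,0]
    - [0,0,0]
    - [0,0,0]
    - [0,0,0]
    - [0,0,0]

```text
time_s: 8.38
position: [0.6026, 0.0123, 0.1395]
eef_rot: [145.0, -0.0, 99.7]
force: [0.3, 0.6, -3.5]
finger_gap: 0.0305
finger_force: 60.5
```

Run:
```python
from h import *
from rig import r
s=r.sense();where(s)
go(s,seat(-.005,.03),RC)
```

```text
t 8.375 pump y -6.1 x -0.1 z 60.1 mm F y,x,z [ 0.5 -1.7 -3.1] rot [ 0.   -0.06  0.09]
slide [0.0014 0.0001 0.0376] mm [ 1.  0. 30.] turn [-0.      0.0002 -0.0002] deg [-0.   0.1 -0.1]
```

Call:
drive_tool:
  slide:
    - [0,0,0.012]
    - [0,0,0.024]
    - [0,0,0.032]
    - [0,0,0.0376]
    - [0,0,0.0376]
  turn:
    - [0,0,0]
    - [0,0,0]
    - [0,0,0]
    - [0,0,0]
    - [0,0,0]

```text
time_s: 9.0
position: [0.6195, 0.0154, 0.114]
eef_rot: [145.1, -0.0, 99.8]
force: [0.1, 0.2, -3.8]
finger_gap: 0.0303
finger_force: 60.7
```

Call:
drive_tool:
  slide:
    - [0,0,0.002]
    - [0,0,0.004]
    - [0,0,0.006]
    - [0,0,0.008]
    - [0,0,0.01]
  turn:
    - [0,0,0]
    - [0,0,0]
    - [0,0,0]
    - [0,0,0]
    - [0,0,0]

```text
time_s: 9.62
position: [0.6244, 0.0161, 0.1086]
eef_rot: [145.0, 0.0, 99.8]
force: [-10.4, -2.1, 9.6]
finger_gap: 0.0303
finger_force: 62.3
```

Run:
```python
from h import *
from rig import r
s=r.sense();where(s);print(s['moment'])
```

```text
t 9.625 pump y -6.1 x 0.3 z 22.1 mm F y,x,z [-0.3 -3.2 14. ] rot [-0.03 -0.06  0.08]
[-0.11120709  1.17067808  0.06491562]
```

Call:
drive_tool:
  slide:
    - [0,0,0.002]
    - [0,0,0.004]
    - [0,0,0.006]
    - [0,0,0.007]
    - [0,0,0.007]
  turn:
    - [0,0,0]
    - [0,0,0]
    - [0,0,0]
    - [0,0,0]
    - [0,0,0]

```text
time_s: 10.25
position: [0.6275, 0.0165, 0.1043]
eef_rot: [145.0, 0.0, 99.7]
force: [-7.0, -1.3, 4.7]
finger_gap: 0.0306
finger_force: 62.1
```

Run:
```python
from h import *
from rig import r
s=r.sense();where(s);print(s['moment'])
```

```text
t 10.25 pump y -6.2 x 0.4 z 16.8 mm F y,x,z [-0.1 -3.1  7.9] rot [-0.04 -0.07  0.08]
[-0.15934765  1.13140076  0.03994731]
```

Call:
drive_tool:
  slide:
    - [0,0,0.003]
    - [0,0,0.006]
    - [0,0,0.009]
    - [0,0,0.012]
    - [0,0,0.014]
  turn:
    - [0,0,0]
    - [0,0,0]
    - [0,0,0]
    - [0,0,0]
    - [0,0,0]

```text
time_s: 10.88
position: [0.6338, 0.0179, 0.094]
eef_rot: [145.0, -0.0, 99.8]
force: [2.8, -0.1, -5.8]
finger_gap: 0.0298
finger_force: 60.5
```

Run:
```python
from h import *
from rig import r
s=r.sense();where(s);print(s['moment'])
```

```text
t 10.875 pump y -6.0 x -0.1 z 4.7 mm F y,x,z [-0.6 -1.1 -6.3] rot [ 0.02 -0.05  0.07]
[-0.15490525  0.74535077  0.01931425]
```

Call:
drive_tool:
  slide:
    - [0,0,0.001]
    - [0,0,0.002]
    - [0,0,0.003]
    - [0,0,0.004]
    - [0,0,0.005]
  turn:
    - [0,0,0]
    - [0,0,0]
    - [0,0,0]
    - [0,0,0]
    - [0,0,0]

```text
time_s: 11.5
position: [0.636, 0.0183, 0.091]
eef_rot: [145.0, -0.0, 99.8]
force: [5.5, 0.9, -8.6]
finger_gap: 0.0306
finger_force: 60.1
```

Run:
```python
from h import *
from rig import r
s=r.sense();where(s);print(s['moment'])
```

```text
t 11.5 pump y -6.0 x -0.1 z 0.9 mm F y,x,z [ -0.   -0.4 -10.2] rot [ 0.01 -0.04  0.08]
[-0.14713719  0.61747312  0.00863623]
```

Call:
drive_tool:
  slide:
    - [0,0,0.0005]
    - [0,0,0.001]
    - [0,0,0.0015]
    - [0,0,0.002]
    - [0,0,0.0025]
  turn:
    - [0,0,0]
    - [0,0,0]
    - [0,0,0]
    - [0,0,0]
    - [0,0,0]

```text
time_s: 12.12
position: [0.6365, 0.0183, 0.0906]
eef_rot: [145.0, -0.0, 99.8]
force: [-20.5, -2.5, 20.6]
finger_gap: 0.0304
finger_force: 64.0
```

Run:
```python
from h import *
from rig import r
s=r.sense();where(s);print(s['moment'])
```

```text
t 12.125 pump y -6.0 x 0.1 z 0.3 mm F y,x,z [ 1.1 -5.1 28.7] rot [-0.03 -0.05  0.09]
[-0.03003302  1.67007681  0.18612395]
```

Call:
drive_tool:
  slide:
    - [0,0,-0.001]
    - [0.001,0,-0.001]
    - [0.002,0,-0.001]
    - [0.003,0,-0.001]
    - [0.004,0,-0.001]
  turn:
    - [0,0,0]
    - [0,0,0]
    - [0,0,0]
    - [0,0,0]
    - [0,0,0]

```text
time_s: 12.75
position: [0.6365, 0.0187, 0.0908]
eef_rot: [145.0, 0.3, 99.5]
force: [-5.2, -9.4, 5.4]
finger_gap: 0.0303
finger_force: 62.0
```

Run:
```python
from h import *
from rig import r
s=r.sense();where(s);print(s['moment'])
```

```text
t 12.75 pump y -5.5 x 0.2 z 0.5 mm F y,x,z [-8.3 -2.4  8.3] rot [-0.01 -0.42  0.15]
[-1.47998535  1.00389527 -0.8931687 ]
```

Call:
drive_tool:
  slide:
    - [0.001,0,0]
    - [0.002,0,0]
    - [0.003,0,0]
    - [0.004,0,0]
    - [0.004,0,0]
  turn:
    - [0,0,0]
    - [0,0,0]
    - [0,0,0]
    - [0,0,0]
    - [0,0,0]

```text
time_s: 13.38
position: [0.636, 0.0219, 0.0908]
eef_rot: [145.0, 0.2, 99.5]
force: [-7.7, -8.6, 6.8]
finger_gap: 0.0304
finger_force: 62.0
```

Run:
```python
from h import *
from rig import r
s=r.sense();where(s);print(s['moment'])
```

```text
t 13.375 pump y -2.3 x 0.3 z 0.4 mm F y,x,z [-7.1 -3.5 10.7] rot [-0.01 -0.41  0.15]
[-1.35576925  0.90547474 -0.87758309]
```

Call:
drive_tool:
  slide:
    - [0.0008,0,0]
    - [0.0016,0,0]
    - [0.0024,0,0]
    - [0.0028,0,0]
    - [0.0028,0,0]
  turn:
    - [0,0,0]
    - [0,0,0]
    - [0,0,0]
    - [0,0,0]
    - [0,0,0]

```text
time_s: 14.0
position: [0.6355, 0.024, 0.0908]
eef_rot: [145.0, 0.3, 99.5]
force: [-6.3, -9.5, 5.9]
finger_gap: 0.0303
finger_force: 62.0
```

Run:
```python
from h import *
from rig import r
s=r.sense();where(s);print(s['moment'])
```

```text
t 14.0 pump y -0.1 x 0.2 z 0.4 mm F y,x,z [-8.3 -3.1  9.4] rot [-0.01 -0.42  0.15]
[-1.37695689  0.97749812 -0.83633266]
```

Call:
drive_tool:
  slide:
    - [0.0006,0,0]
    - [0.0012,0,0]
    - [0.0016,0,0]
    - [0.0016,0,0]
    - [0.0016,0,0]
  turn:
    - [0,0,0]
    - [0,0,0]
    - [0,0,0]
    - [0,0,0]
    - [0,0,0]

```text
time_s: 14.62
position: [0.6356, 0.024, 0.0908]
eef_rot: [145.0, 0.4, 99.4]
force: [-6.0, -12.5, 4.4]
finger_gap: 0.0301
finger_force: 62.0
```

Run:
```python
from h import *
from rig import r
s=r.sense();where(s);print(s['moment'])
```

```text
t 14.625 pump y 0.0 x 0.2 z 0.4 mm F y,x,z [-11.3  -4.1   8.3] rot [-0.01 -0.57  0.18]
[-2.00703102  0.92058953 -1.15416371]
```

Call:
drive_tool:
  slide:
    - [0,0,0]
    - [0,0,0]
    - [0,0,0]
    - [0,0,0]
    - [0,0,0]
  turn:
    - [0,0,0]
    - [0,0,0]
    - [0,0,0]
    - [0,0,0]
    - [0,0,0]
  grip: -0.4

```text
time_s: 15.25
position: [0.6349, 0.0283, 0.0901]
eef_rot: [145.0, -0.0, 99.8]
force: [0.2, -0.3, -0.9]
finger_gap: 0.0596
finger_force: 0.0
```

Call:
drive_tool:
  slide:
    - [-0.001,0,-0.03]
    - [-0.001,0,-0.08]
    - [-0.02,0,-0.15]
    - [-0.05,0,-0.15]
    - [-0.05,0,-0.15]
  turn:
    - [0,0,0]
    - [0,0,0]
    - [0,0,0]
    - [0,0,0]
    - [0,0,0]

```text
time_s: 15.88
position: [0.5745, -0.0242, 0.1898]
eef_rot: [144.9, 0.0, 99.6]
force: [-0.1, -0.8, 0.2]
finger_gap: 0.0599
finger_force: 0.0
```

Run:
```python
from h import *
from rig import r,eyes
s=r.sense();p,d=eyes.camera('wrist');i=eyes.camera_info('wrist');where(s)
cv2.imwrite('pics/w3.png',p[:,:,::-1])
C=cloud(d,i,pose(s));L=(C-OC)@np.stack([RC[:,1],RC[:,0],-RC[:,2]],1);H=cv2.cvtColor(p,cv2.COLOR_RGB2HSV)
for y0 in(-.055,-.02,0,.02,.055,.07):
    k=(abs(L[...,1]-y0)<.004)&(abs(L[...,0])<.018)&(L[...,2]>-.005)&(L[...,2]<.03)
    if k.sum()>10: print(y0,k.sum(),'x',np.percentile(L[k][:,0],[2,98]),'ztop',np.percentile(L[k][:,2],[50,95]))
k=(H[...,1]>110)&(abs(L[...,0])<.01)&(abs(L[...,1]-.07)<.02)&(abs(L[...,2])<.015);print('spigot y',np.percentile(L[k][:,1],[1,99]))
p,d=eyes.camera('side');cv2.imwrite('pics/s3.png',cv2.resize(p[180:290,220:350,::-1],None,fx=5,fy=5))
```

```text
t 15.875 pump y -37.2 x 0.9 z 120.8 mm F y,x,z [-0.8 -0.1  0.3] rot [-0.12 -0.16  0.16]
-0.055 467 x [-0.01447495  0.01449464] ztop [0.01360851 0.01608658]
-0.02 566 x [-0.01518495  0.01516348] ztop [0.01356346 0.01605312]
0 613 x [-0.01460987  0.0150946 ] ztop [0.01357712 0.01614242]
0.02 668 x [-0.01476566  0.01473681] ztop [0.01362282 0.01618706]
0.055 761 x [-0.01450614  0.01476982] ztop [0.0136123 0.0161696]
0.07 294 x [-0.00544562  0.00581992] ztop [0.00482027 0.00636609]
spigot y [0.06097917 0.0792883 ]
```

View pics/w3.png

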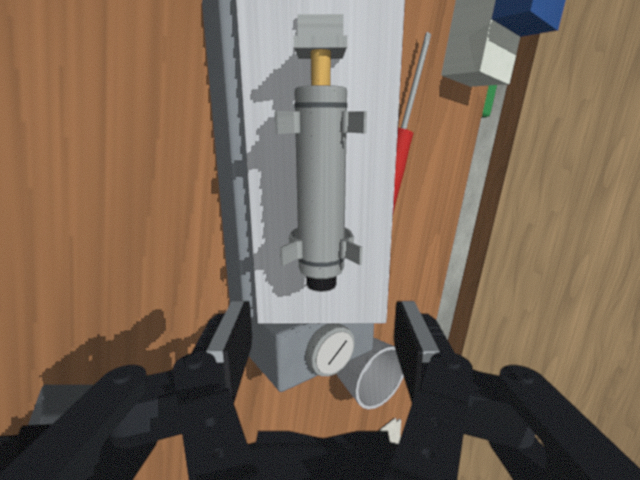

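The pump is seated evenly in both clips, with the spigot (321,65) touching the stop block (320,35). Next is the switch.

```bash
cat >> h.py <<'E'
class B: pass
def box(o=(.507,-.314),yaw=-8.,a=45.):
    b=B();c,s=np.cos(np.radians(yaw)),np.sin(np.radians(yaw))
    b.M=np.array([[c,-s,0],[s,c,0],[0,0,1.]]);b.o=np.array([*o,0.]);ca,sa=np.cos(np.radians(a)),np.sin(np.radians(a))
    b.R=b.M@np.array([[sa,0,ca],[0,-1,0],[ca,0,-sa]]) # columns x_t,y_t,z_t
    b.w=lambda p:b.o+b.M@np.array(p); b.l=lambda X:(X-b.o)@b.M
    return b
E
python3 - <<'E'
from h import *
from rig import r
s=r.sense();b=box();print(b.R,s['q'])
go(s,b.w([-.115,0,.12]),b.R)
E
```

```text
[[ 0.70022527 -0.1391731   0.70022527]
 [-0.09841024 -0.99026807 -0.09841024]
 [ 0.70710678  0.         -0.70710678]] [ -8.10632515  -7.25783649 -48.1394832   15.50745089  10.13474619
  75.24033036]
slide [-0.3009 -0.2782 -0.0912] mm [-241. -223.  -73.] turn [-0.0483 -0.0033  0.2861] deg [-17.4  -1.2 103. ]
```

Call:
drive_tool:
  slide:
    - [-0.03,-0.03,-0.05]
    - [-0.09,-0.08,-0.1]
    - [-0.15,-0.13,-0.12]
    - [-0.21,-0.19,-0.12]
    - [-0.25,-0.23,-0.12]
  turn:
    - [-0.005,0,0.028]
    - [-0.01,0,0.056]
    - [-0.015,0,0.084]
    - [-0.02,0,0.112]
    - [-0.025,-0.001,0.14]
  grip: 1

```text
time_s: 16.6
position: [0.4045, -0.2554, 0.1614]
eef_rot: [147.2, -29.4, 56.5]
force: [1.0, -0.7, -0.4]
finger_gap: 0.0002
finger_force: 0.0
```

Run:
```python
from h import *
from rig import r
s=r.sense();b=box();print(s['position'],s['q'])
go(s,b.w([-.115,0,.12]),b.R)
```

```text
[ 0.40445171 -0.25542392  0.16135786] [-56.4169076   -9.38676143 -56.92454202  17.61465617  36.24816211
  84.17693382]
slide [-0.0709  0.0042  0.0258] mm [-57.   3.  21.] turn [-0.024  -0.0034  0.1452] deg [-8.6 -1.2 52.3]
```

Call:
drive_tool:
  slide:
    - [-0.015,0.001,0.005]
    - [-0.03,0.002,0.01]
    - [-0.045,0.003,0.015]
    - [-0.06,0.004,0.02]
    - [-0.0709,0.0042,0.0258]
  turn:
    - [-0.005,-0.001,0.029]
    - [-0.01,-0.001,0.058]
    - [-0.015,-0.002,0.087]
    - [-0.02,-0.003,0.116]
    - [-0.024,-0.0034,0.1452]

```text
time_s: 17.23
position: [0.3993, -0.3175, 0.135]
eef_rot: [-178.5, -43.5, -7.8]
force: [0.6, 0.3, -0.2]
finger_gap: -0.0
finger_force: 0.0
```

Run:
```python
from h import *
from rig import r
s=r.sense();b=box();print(s['position'],s['q'])
go(s,b.w([-.115,0,.12]),b.R)
```

```text
[ 0.39934006 -0.31750407  0.13499605] [-59.68407001  -4.73022056 -58.75120869   6.87551106  33.88096839
 136.54674178]
slide [-0.0209 -0.0229  0.0066] mm [-17. -18.   5.] turn [-0.0046  0.0042  0.0004] deg [-1.7  1.5  0.1]
```

Run:
```python
from h import *
from rig import r,eyes
s=r.sense();p,d=eyes.camera('wrist');i=eyes.camera_info('wrist');b=box()
cv2.imwrite('pics/w4.png',p[:,:,::-1]);np.savez('w4.npz',p=p,d=d,pos=s['position'],rot=s['eef_rot'])
L=b.l(cloud(d,i,pose(s)))
m=(abs(L[...,0])<.07)&(abs(L[...,1])<.06)
top=m&(L[...,2]>.086)&(L[...,2]<.1);print('top',top.sum(),np.median(L[top][:,2]),cv2.minAreaRect((L[top][:,:2]*1000).astype(np.float32)))
lip=m&(L[...,2]>.056)&(L[...,2]<.068)&(L[...,0]<-.03);X=L[lip];print('lip',lip.sum(),np.percentile(X,[1,50,99],axis=0),cv2.minAreaRect((X[:,:2]*1000).astype(np.float32)))
```

```text
top 9350 0.09250191460195074 ((-1.1194915771484375, -2.033966064453125), (75.03478240966797, 64.04579162597656), 0.2266177237033844)
lip 1731 [[-0.04979941 -0.03203926  0.0595705 ]
 [-0.04272271 -0.00223364  0.06311959]
 [-0.03709948  0.02786799  0.06763094]] ((-43.5550537109375, -1.9843387603759766), (63.95219039916992, 13.371254920959473), 89.95643615722656)
```

View pics/w4.png

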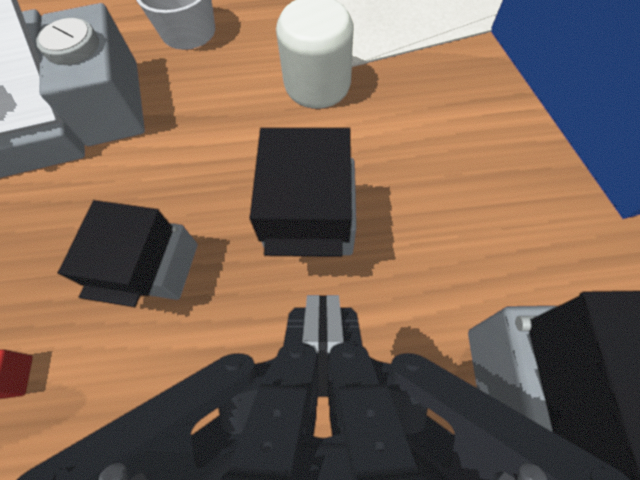

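The wrist view shows the middle switch hood at (303,180), with its lip at (303,247). The shut fingertips are at (322,320), in line with the lip.

```bash
cat >> h.py <<'E'
def sw(a=45.):
    b=box(); o=b.w([-.0026,-.002,0]); return box(o[:2],-7.9,a)
E
python3 - <<'E'
from h import *
from rig import r
s=r.sense();b=sw();print(b.l(s['position']))
go(s,b.w([-.085,0,.06]),b.R);go(s,b.w([-.085,0,.042]),b.R)
E
```

```text
[-0.10335314 -0.01681932  0.13479805]
slide [-0.0477 -0.0186  0.0842] mm [-38. -15.  67.] turn [-0.0042  0.0043 -0.0006] deg [-1.5  1.5 -0.2]
slide [-0.0632 -0.0181  0.1005] mm [-51. -14.  80.] turn [-0.0042  0.0043 -0.0006] deg [-1.5  1.5 -0.2]
```

Call:
drive_tool:
  slide:
    - [-0.02,-0.0186,0.02]
    - [-0.04,-0.0186,0.06]
    - [-0.0477,-0.0186,0.0842]
    - [-0.0477,-0.0186,0.0842]
    - [-0.0477,-0.0186,0.0842]
  turn:
    - [-0.0042,0.0043,-0.0006]
    - [-0.0042,0.0043,-0.0006]
    - [-0.0042,0.0043,-0.0006]
    - [-0.0042,0.0043,-0.0006]
    - [-0.0042,0.0043,-0.0006]

```text
time_s: 17.9
position: [0.4318, -0.3359, 0.0775]
eef_rot: [-178.4, -43.2, -6.9]
force: [0.2, 0.3, 1.1]
finger_gap: 0.0002
finger_force: 0.0
```

Run:
```python
from h import *
from rig import r
s=r.sense();b=sw();print(b.l(s['position']),s['q'])
go(s,b.w([-.085,0,.042]),b.R)
```

```text
[-0.06887371 -0.02999209  0.0775469 ] [-57.06863233   6.39319514 -58.72064765  -4.92710678  32.9210463
 138.16722049]
slide [-0.0446 -0.0373  0.0201] mm [-36. -30.  16.] turn [-0.0063  0.0049  0.002 ] deg [-2.3  1.8  0.7]
```

Run:
```python
from h import *
from rig import r
s=r.sense();b=sw(60)
go(s,b.w([-.085,0,.10]),b.R);go(s,b.w([-.080,0,.035]),b.R)
```

```text
slide [ 0.005  -0.0388 -0.0327] mm [  4. -31. -26.] turn [-0.006  -0.0367  0.0028] deg [ -2.2 -13.2   1. ]
slide [-0.0461 -0.0369  0.0307] mm [-37. -30.  25.] turn [-0.006  -0.0367  0.0028] deg [ -2.2 -13.2   1. ]
```

Call:
drive_tool:
  slide:
    - [0.0,-0.02,-0.03]
    - [0.005,-0.0388,-0.0327]
    - [0.005,-0.0388,-0.0327]
    - [0.005,-0.0388,-0.0327]
    - [0.005,-0.0388,-0.0327]
  turn:
    - [-0.003,-0.015,0.001]
    - [-0.006,-0.0367,0.0028]
    - [-0.006,-0.0367,0.0028]
    - [-0.006,-0.0367,0.0028]
    - [-0.006,-0.0367,0.0028]

```text
time_s: 18.52
position: [0.4188, -0.3045, 0.0989]
eef_rot: [-179.9, -30.0, -8.1]
force: [-0.5, -0.2, -0.5]
finger_gap: -0.0001
finger_force: 0.0
```

Run:
```python
from h import *
from rig import r
s=r.sense();b=sw(60);print(b.l(s['position']),s['q'])
go(s,b.w([-.080,0,.035]),b.R)
```

```text
[-0.08609761 -0.00073011  0.09889044] [-47.84835971  -0.83364331 -52.38861465  14.54322084  18.70299049
 144.19977045]
slide [-0.0333 -0.0009  0.073 ] mm [-27.  -1.  58.] turn [ 0.0001 -0.     -0.0004] deg [ 0.  -0.  -0.1]
```

Reachable now. Next: down, then forward under the lip.

Call:
drive_tool:
  slide:
    - [-0.015,0,0.025]
    - [-0.0333,-0.0009,0.06]
    - [-0.0333,-0.0009,0.073]
    - [-0.0333,-0.0009,0.073]
    - [-0.0333,-0.0009,0.073]
  turn:
    - [0,0,0]
    - [0,0,0]
    - [0,0,0]
    - [0,0,0]
    - [0,0,0]

```text
time_s: 19.15
position: [0.4267, -0.3056, 0.037]
eef_rot: [179.9, -30.1, -8.0]
force: [-0.3, 0.1, -1.0]
finger_gap: -0.0002
finger_force: 0.0
```

Run:
```python
from h import *
from rig import r
s=r.sense();b=sw(60);print(b.l(s['position']),s['q'])
for p in([-.0505,0,.034],[-.0505,0,.055],[-.045,0,.072]): go(s,b.w(p),b.R)
```

```text
[-0.07806882 -0.00072097  0.03696594] [-47.08452232   6.75016646 -55.97277851   3.02573257  18.39513469
 144.87807397]
slide [ 0.028  -0.001   0.0205] mm [22. -1. 16.] turn [ 0.0003 -0.0003 -0.0001] deg [ 0.1 -0.1 -0.1]
slide [ 0.0411 -0.0009 -0.0022] mm [33. -1. -2.] turn [ 0.0003 -0.0003 -0.0001] deg [ 0.1 -0.1 -0.1]
slide [ 0.0577 -0.0009 -0.0172] mm [ 46.  -1. -14.] turn [ 0.0003 -0.0003 -0.0001] deg [ 0.1 -0.1 -0.1]
```

Call:
drive_tool:
  slide:
    - [0.01,-0.001,0.007]
    - [0.02,-0.001,0.014]
    - [0.028,-0.001,0.0205]
    - [0.028,-0.001,0.0205]
    - [0.0335,-0.001,0.011]
  turn:
    - [0,0,0]
    - [0,0,0]
    - [0,0,0]
    - [0,0,0]
    - [0,0,0]

```text
time_s: 19.77
position: [0.4531, -0.3071, 0.0413]
eef_rot: [-179.9, -29.9, -8.0]
force: [0.8, 0.5, 0.4]
finger_gap: -0.0
finger_force: 0.0
```

Run:
```python
from h import *
from rig import r
s=r.sense();b=sw(60);print(b.l(s['position']),s['force'])
for p in([-.0505,0,.055],[-.0505,0,.078],[-.047,0,.088]): go(s,b.w(p),b.R)
```

```text
[-0.05177597  0.00141875  0.04126337] [0.83931254 0.54206564 0.36827226]
slide [ 0.01    0.0018 -0.0141] mm [  8.   1. -11.] turn [-0.      0.0002 -0.0002] deg [-0.   0.1 -0.1]
slide [ 0.0243  0.0017 -0.039 ] mm [ 19.   1. -31.] turn [-0.      0.0002 -0.0002] deg [-0.   0.1 -0.1]
slide [ 0.0343  0.0017 -0.0477] mm [ 27.   1. -38.] turn [-0.      0.0002 -0.0002] deg [-0.   0.1 -0.1]
```

Run:
```python
from h import *
from rig import r
s=r.sense();b=sw(60)
for p in([-.0515,0,.0655],[-.0405,0,.0655],[-.0295,0,.0655]): go(s,b.w(p),b.R)
```

```text
slide [ 0.0154  0.0017 -0.0261] mm [ 12.   1. -21.] turn [-0.      0.0002 -0.0002] deg [-0.   0.1 -0.1]
slide [ 0.0273  0.0017 -0.0192] mm [ 22.   1. -15.] turn [-0.      0.0002 -0.0002] deg [-0.   0.1 -0.1]
slide [ 0.0393  0.0017 -0.0124] mm [ 31.   1. -10.] turn [-0.      0.0002 -0.0002] deg [-0.   0.1 -0.1]
```

Call:
drive_tool:
  slide:
    - [0.004,0.001,-0.006]
    - [0.008,0.0017,-0.013]
    - [0.012,0.0017,-0.02]
    - [0.0154,0.0017,-0.0261]
    - [0.0154,0.0017,-0.0261]
  turn:
    - [0,0,0]
    - [0,0,0]
    - [0,0,0]
    - [0,0,0]
    - [0,0,0]

```text
time_s: 20.4
position: [0.4535, -0.3094, 0.0665]
eef_rot: [179.9, -30.0, -8.0]
force: [-1.5, 0.2, -1.8]
finger_gap: 0.0002
finger_force: 0.8
```

Run:
```python
from h import *
from rig import r,eyes
s=r.sense();b=sw(60);print(b.l(s['position']),b.M.T@s['force'])
for p in([-.0405,0,.0655],[-.0295,0,.0655],[-.0235,0,.0655]): go(s,b.w(p),b.R)
p,d=eyes.camera('side');cv2.imwrite('pics/s5.png',cv2.resize(p[140:290,350:550,::-1],None,fx=4,fy=4))
```

```text
[-0.05098323 -0.0008157   0.0665261 ] [-1.5035331  -0.03302498 -1.79294605]
slide [ 0.0107 -0.001   0.0077] mm [ 9. -1.  6.] turn [ 0.0002 -0.0001 -0.0002] deg [ 0.1 -0.  -0.1]
slide [ 0.0226 -0.0011  0.0145] mm [18. -1. 12.] turn [ 0.0002 -0.0001 -0.0002] deg [ 0.1 -0.  -0.1]
slide [ 0.0291 -0.0011  0.0183] mm [23. -1. 15.] turn [ 0.0002 -0.0001 -0.0002] deg [ 0.1 -0.  -0.1]
```

View pics/s5.png

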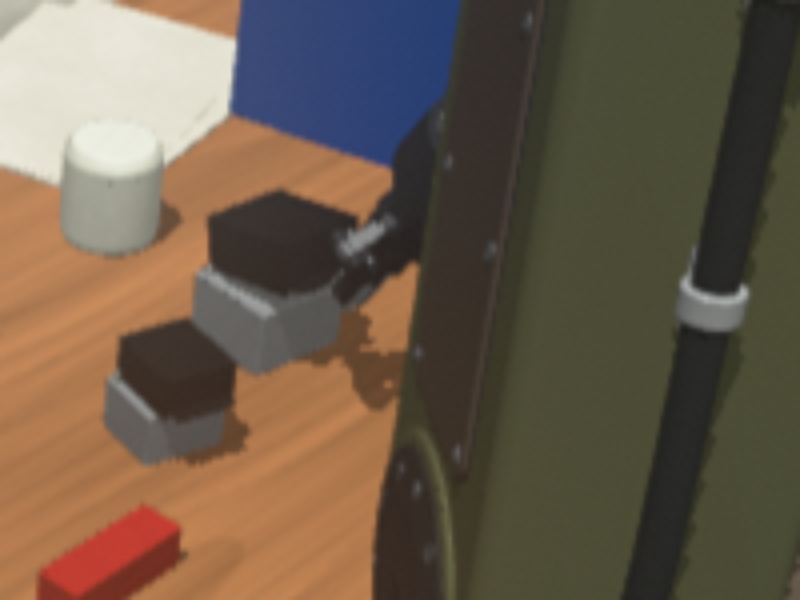

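The side view shows the fingertip at (350,275) beneath the front of the guard, which is raised slightly. The force of about 2 N agrees with that.

Call:
drive_tool:
  slide:
    - [0.005,-0.001,0.003]
    - [0.01,-0.001,0.006]
    - [0.014,-0.001,0.009]
    - [0.018,-0.001,0.0115]
    - [0.0226,-0.001,0.0145]
  turn:
    - [0,0,0]
    - [0,0,0]
    - [0,0,0]
    - [0,0,0]
    - [0,0,0]

```text
time_s: 21.08
position: [0.4533, -0.3082, 0.0505]
eef_rot: [179.9, -27.5, -9.0]
force: [-81.7, -2.4, 27.5]
finger_gap: 0.0002
finger_force: 40.7
```

Run:
```python
from h import *
from rig import r,eyes
s=r.sense();b=sw(60);print(b.l(s['position']),b.M.T@s['force'])
for p in([-.0235,0,.0655],[-.022,0,.0655]): go(s,b.w(p),b.R)
```

```text
[-0.05140212  0.00039335  0.05047138] [-80.55560092 -13.63473043  27.5217188 ]
slide [ 0.0396 -0.0002 -0.0005] mm [32. -0. -0.] turn [ 0.0016  0.0068 -0.0027] deg [ 0.6  2.5 -1. ]
slide [ 0.0413 -0.0002  0.0003] mm [33. -0.  0.] turn [ 0.0016  0.0068 -0.0027] deg [ 0.6  2.5 -1. ]
```

Call:
drive_tool:
  slide:
    - [-0.015,0,-0.008]
    - [-0.03,0,-0.014]
    - [-0.045,0,-0.018]
    - [-0.061,0,-0.014]
    - [-0.061,0,-0.0065]
  turn:
    - [0,0,0]
    - [0,0,0]
    - [0,0,0]
    - [0,0,0]
    - [0,0,0]

```text
time_s: 21.7
position: [0.4302, -0.3049, 0.0445]
eef_rot: [-180.0, -30.0, -8.0]
force: [-0.1, -0.6, 0.1]
finger_gap: 0.0001
finger_force: 0.0
```

Run:
```python
from h import *
from rig import r,eyes
s=r.sense();b=sw(60);print(b.l(s['position']),b.M.T@s['force'],s['q'])
p,d=eyes.camera('wrist');i=eyes.camera_info('wrist')
cv2.imwrite('pics/w6.png',p[:,:,::-1])
L=b.l(cloud(d,i,pose(s)));m=(abs(L[...,0])<.07)&(abs(L[...,1])<.06)
top=m&(L[...,2]>.086)&(L[...,2]<.1);print('top',top.sum(),np.median(L[top][:,2]),cv2.minAreaRect((L[top][:,:2]*1000).astype(np.float32)))
lip=m&(L[...,2]>.054)&(L[...,2]<.068)&(L[...,0]<-.03);X=L[lip];print('lip',lip.sum(),np.percentile(X,[1,50,99],axis=0))
```

```text
[-0.074772    0.00048488  0.0445425 ] [ 0.00821169 -0.65012191  0.07814134] [-46.63624121   5.99964164 -55.25127483   4.47111671  18.2083722
 145.31927377]
top 34894 0.09256779586554535 ((1.0667800903320312, 0.11387252807617188), (73.38697052001953, 64.66712951660156), 0.24935221672058105)
lip 4745 [[-6.92636530e-02 -2.90728490e-02  5.57588465e-02]
 [-4.05042342e-02 -5.19284177e-05  6.31218244e-02]
 [-3.46655890e-02  2.91670071e-02  6.75241951e-02]]
```

View pics/w6.png

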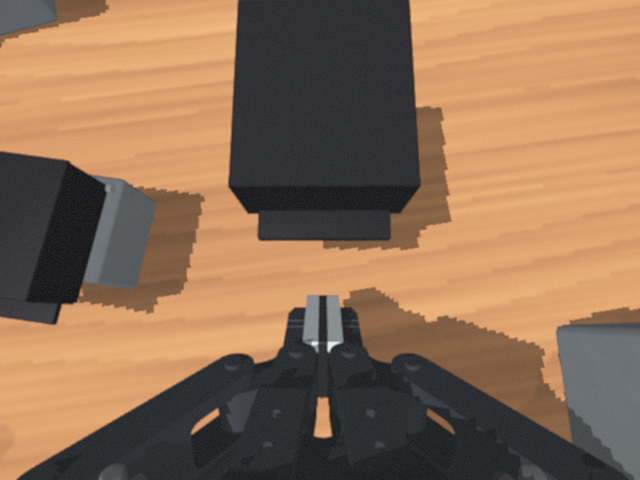

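Guard shut and undamaged, with the lip at (325,225) and the fingertip at (322,300). Pushing forward jammed the lip against the finger, so I'll follow the lip's arc instead, with a flatter slant.

```bash
cat >> h.py <<'E'
def st(s,a):
    b=sw(a);R0,p0=pose(s);z=b.M.T@R0[:,2]
    print('t',s['time_s'],'box mm',np.round(b.l(p0)*1e3,1),'a %.1f'%np.degrees(np.arcsin(-z[2])),'F',np.round(b.M.T@s['force'],1),'q3 %.1f'%s['q'][2]);return b
E
python3 - <<'E'
from h import *
from rig import r
s=r.sense();b=st(s,55)
for p in([-.064,0,.034],[-.049,0,.0385],[-.049,0,.045]): go(s,b.w(p),b.R)
E
```

```text
t 21.75 box mm [-74.    0.3  44.4] a 60.0 F [ 0.8 -0.1 -0.3] q3 -55.2
slide [0.0044 0.0004 0.0175] mm [ 3.  0. 14.] turn [ 0.0001  0.0138 -0.0002] deg [ 0.   5.  -0.1]
slide [0.0234 0.0003 0.0221] mm [19.  0. 18.] turn [ 0.0001  0.0138 -0.0002] deg [ 0.   5.  -0.1]
slide [0.0275 0.0003 0.015 ] mm [22.  0. 12.] turn [ 0.0001  0.0138 -0.0002] deg [ 0.   5.  -0.1]
```

Call:
drive_tool:
  slide:
    - [0.0044,0.0004,0.0175]
    - [0.0044,0.0004,0.0175]
    - [0.0144,0.0004,0.02]
    - [0.0234,0.0003,0.0221]
    - [0.0234,0.0003,0.0221]
  turn:
    - [0,0,0]
    - [0,0,0]
    - [0,0.007,0]
    - [0,0.0138,0]
    - [0,0.0138,0]

```text
time_s: 22.38
position: [0.4553, -0.3086, 0.0388]
eef_rot: [-180.0, -35.0, -8.0]
force: [0.4, 0.2, -0.1]
finger_gap: 0.0
finger_force: 0.0
```

Run:
```python
from h import *
from rig import r
s=r.sense();b=st(s,55)
for t in(8,16,24,32,40,46):
    t=np.radians(t);go(s,b.w([-.049+.083*(1-np.cos(t)),0,.0385+.083*np.sin(t)]),b.R)
```

```text
t 22.375 box mm [-49.4   0.2  38.8] a 55.0 F [ 0.4  0.2 -0.1] q3 -57.6
slide [ 0.0093  0.0003 -0.0106] mm [ 7.  0. -9.] turn [ 0.0001  0.0001 -0.0002] deg [ 0.   0.  -0.1]
slide [ 0.0198  0.0003 -0.0205] mm [ 16.   0. -16.] turn [ 0.0001  0.0001 -0.0002] deg [ 0.   0.  -0.1]
slide [ 0.0317  0.0003 -0.0288] mm [ 25.   0. -23.] turn [ 0.0001  0.0001 -0.0002] deg [ 0.   0.  -0.1]
slide [ 0.0446  0.0003 -0.0354] mm [ 36.   0. -28.] turn [ 0.0001  0.0001 -0.0002] deg [ 0.   0.  -0.1]
slide [ 0.0583  0.0003 -0.0401] mm [ 47.   0. -32.] turn [ 0.0001  0.0001 -0.0002] deg [ 0.   0.  -0.1]
slide [ 0.0689  0.0003 -0.0424] mm [ 55.   0. -34.] turn [ 0.0001  0.0001 -0.0002] deg [ 0.   0.  -0.1]
```

Call:
drive_tool:
  slide:
    - [0.0046,0,-0.0055]
    - [0.0093,0,-0.0106]
    - [0.0145,0,-0.0157]
    - [0.0198,0,-0.0205]
    - [0.0258,0,-0.0248]
  turn:
    - [0,0,0]
    - [0,0,0]
    - [0,0,0]
    - [0,0,0]
    - [0,0,0]

```text
time_s: 23.0
position: [0.4607, -0.3096, 0.0677]
eef_rot: [180.0, -35.0, -8.0]
force: [-4.0, 0.7, 0.1]
finger_gap: -0.0003
finger_force: 1.5
```

Run:
```python
from h import *
from rig import r
s=r.sense();b=st(s,55)
for t in(24,32,40,46):
    t=np.radians(t);go(s,b.w([-.049+.083*(1-np.cos(t)),0,.0385+.083*np.sin(t)]),b.R)
```

```text
t 23.0 box mm [-43.8  -0.   67.7] a 55.0 F [-4.1  0.2  0.1] q3 -55.5
slide [ 0.0053 -0.     -0.0032] mm [ 4. -0. -3.] turn [ 0.0002  0.0001 -0.0002] deg [ 0.1  0.  -0.1]
slide [ 0.0182 -0.     -0.0098] mm [15. -0. -8.] turn [ 0.0002  0.0001 -0.0002] deg [ 0.1  0.  -0.1]
slide [ 0.0319 -0.     -0.0145] mm [ 26.  -0. -12.] turn [ 0.0002  0.0001 -0.0002] deg [ 0.1  0.  -0.1]
slide [ 0.0425 -0.     -0.0168] mm [ 34.  -0. -13.] turn [ 0.0002  0.0001 -0.0002] deg [ 0.1  0.  -0.1]
```

```bash
cat > g.py <<'E'
from h import *
from rig import r,eyes
def guard(a=55):
    s=r.sense();p,d=eyes.camera('wrist');i=eyes.camera_info('wrist');b=sw(a)
    L=b.l(cloud(d,i,pose(s)));m=(L[...,0]>-.06)&(L[...,0]<.04)&(abs(L[...,1])>.012)&(abs(L[...,1])<.03)&(L[...,2]>.075)&(L[...,2]<.18)&(p.max(2)<90);m[290:]=False
    X=L[m]; c=X.mean(0);n=None
    for _ in range(6):
        A=np.c_[X[:,0],np.ones(len(X))];k=np.linalg.lstsq(A,X[:,2],rcond=None)[0];X=X[abs(A@k-X[:,2])<np.std(A@k-X[:,2])*2+.0005]
    print('guard fit n',len(X),'slope deg %.1f'%np.degrees(np.arctan(-k[0])),'x',X[:,0].min(),X[:,0].max(),'z',X[:,2].min(),X[:,2].max())
    return p
E
python3 - <<'E'
from g import *
p=guard();cv2.imwrite('pics/w7.png',p[:,:,::-1])
E
```

```text
guard fit n 12259 slope deg 14.5 x -0.023522758982981267 0.03999421099998557 z 0.09213479220462824 0.11320259320214493
```

View pics/w7.png

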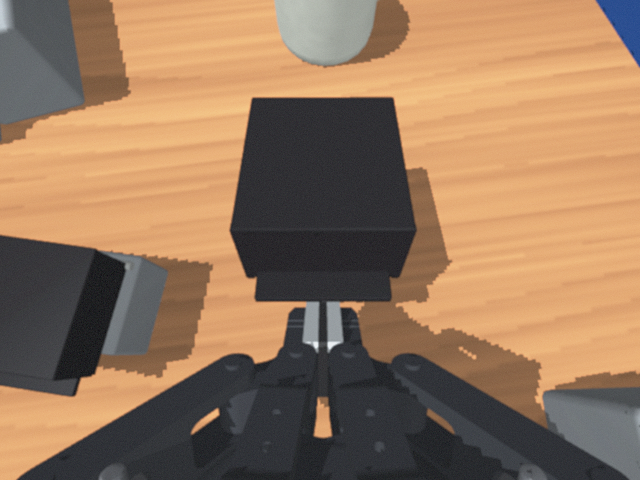

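The guard is open about 14° and the fingertip (322,305) is under the lip at (323,285). I'll continue along the arc.

Call:
drive_tool:
  slide:
    - [0.006,0,-0.006]
    - [0.012,0,-0.0105]
    - [0.0185,0,-0.0145]
    - [0.025,0,-0.018]
    - [0.0325,0,-0.02]
  turn:
    - [0,0,0]
    - [0,0,0]
    - [0,0,0]
    - [0,0,0]
    - [0,0,0]

```text
time_s: 23.68
position: [0.4731, -0.3116, 0.0959]
eef_rot: [180.0, -35.0, -8.0]
force: [-2.1, 0.4, -0.4]
finger_gap: -0.0002
finger_force: 0.8
```

Run:
```python
from g import *
s=r.sense();b=st(s,55);guard()
for p in([-.036,0,.088],[-.045,0,.078],[-.045,0,.066],[-.036,0,.066],[-.024,0,.066]): go(s,b.w(p),b.R)
```

```text
t 23.675 box mm [-31.3  -0.3  95.9] a 55.0 F [-2.2  0.1 -0.4] q3 -52.7
guard fit n 11151 slope deg 0.9 x -0.024560287373687255 0.03997867669432467 z 0.0988400241335462 0.12917510196496104
slide [-0.0105 -0.0003  0.0047] mm [-8. -0.  4.] turn [ 0.0002 -0.     -0.0002] deg [ 0.1 -0.  -0.1]
slide [-0.0269 -0.0003  0.0085] mm [-21.  -0.   7.] turn [ 0.0002 -0.     -0.0002] deg [ 0.1 -0.  -0.1]
slide [-0.0355 -0.0003  0.0207] mm [-28.  -0.  17.] turn [ 0.0002 -0.     -0.0002] deg [ 0.1 -0.  -0.1]
slide [-0.0263 -0.0003  0.0272] mm [-21.  -0.  22.] turn [ 0.0002 -0.     -0.0002] deg [ 0.1 -0.  -0.1]
slide [-0.014  -0.0004  0.0358] mm [-11.  -0.  29.] turn [ 0.0002 -0.     -0.0002] deg [ 0.1 -0.  -0.1]
```

Run:
```python
from g import *
s=r.sense();b=st(s,50)
for p in([-.037,0,.088],[-.0425,0,.076],[-.0425,0,.064]): go(s,b.w(p),b.R)
```

```text
t 23.725 box mm [-30.4  -0.5  96.7] a 54.9 F [-0.8  0.6 -0.1] q3 -52.6
slide [-0.0131 -0.0006  0.0042] mm [-10.  -0.   3.] turn [ 0.0002  0.0136 -0.    ] deg [ 0.1  4.9 -0. ]
slide [-0.0273 -0.0006  0.0125] mm [-22.  -1.  10.] turn [ 0.0002  0.0136 -0.    ] deg [ 0.1  4.9 -0. ]
slide [-0.0359 -0.0006  0.0247] mm [-29.  -1.  20.] turn [ 0.0002  0.0136 -0.    ] deg [ 0.1  4.9 -0. ]
```

Call:
drive_tool:
  slide:
    - [-0.0131,0,0.0042]
    - [-0.022,0,0.009]
    - [-0.0285,-0.0006,0.014]
    - [-0.0325,-0.0006,0.0195]
    - [-0.0359,-0.0006,0.0247]
  turn:
    - [0,0.006,0]
    - [0,0.0136,0]
    - [0,0.0136,0]
    - [0,0.0136,0]
    - [0,0.0136,0]

```text
time_s: 24.35
position: [0.4636, -0.3133, 0.0646]
eef_rot: [-179.7, -39.5, -8.0]
force: [-1.8, 1.1, 0.1]
finger_gap: 0.0001
finger_force: 1.1
```

Run:
```python
from g import *
s=r.sense();b=st(s,50);guard()
for p in([-.0365,0,.0655],[-.0305,0,.067],[-.0224,0,.069]): go(s,b.w(p),b.R)
```

```text
t 24.35 box mm [-40.5  -3.2  64.6] a 50.5 F [-1.9  0.9  0.1] q3 -58.7
guard fit n 11627 slope deg 14.1 x -0.024191990599934914 0.039990154639665446 z 0.09212481014920512 0.11277132217834393
slide [ 0.0046 -0.004   0.0023] mm [ 4. -3.  2.] turn [-0.0008  0.0015 -0.0002] deg [-0.3  0.5 -0.1]
slide [ 0.0116 -0.004   0.0056] mm [ 9. -3.  4.] turn [-0.0008  0.0015 -0.0002] deg [-0.3  0.5 -0.1]
slide [ 0.021  -0.004   0.0101] mm [17. -3.  8.] turn [-0.0008  0.0015 -0.0002] deg [-0.3  0.5 -0.1]
```

Call:
drive_tool:
  slide:
    - [0.0025,-0.003,0.0003]
    - [0.005,-0.004,0.0013]
    - [0.0075,-0.004,0.0025]
    - [0.01,-0.004,0.0038]
    - [0.0125,-0.004,0.005]
  turn:
    - [0,0,0]
    - [0,0,0]
    - [0,0,0]
    - [0,0,0]
    - [0,0,0]

```text
time_s: 25.02
position: [0.4748, -0.3122, 0.0689]
eef_rot: [-179.7, -39.6, -8.0]
force: [-4.0, 1.2, 2.6]
finger_gap: -0.0001
finger_force: 1.9
```

Run:
```python
from g import *
s=r.sense();b=st(s,50);guard()
for p in([-.0365,0,.0655],[-.0305,0,.067],[-.0224,0,.069]): go(s,b.w(p),b.R)
```

```text
t 25.025 box mm [-29.5  -0.6  68.9] a 50.4 F [-4.1  0.6  2.6] q3 -58.0
guard fit n 10855 slope deg 18.9 x -0.01775235980902365 0.039990251965874725 z 0.09400010012511842 0.12088169881628633
slide [-0.0095 -0.0008 -0.0023] mm [-8. -1. -2.] turn [-0.0006  0.0012 -0.0001] deg [-0.2  0.4 -0. ]
slide [-0.0025 -0.0007  0.0011] mm [-2. -1.  1.] turn [-0.0006  0.0012 -0.0001] deg [-0.2  0.4 -0. ]
slide [ 0.0069 -0.0007  0.0056] mm [ 6. -1.  4.] turn [-0.0006  0.0012 -0.0001] deg [-0.2  0.4 -0. ]
```

Call:
drive_tool:
  slide:
    - [0.0018,-0.0007,0.0018]
    - [0.0036,-0.0007,0.0036]
    - [0.0054,-0.0007,0.0054]
    - [0.007,-0.0007,0.0068]
    - [0.0085,-0.0007,0.008]
  turn:
    - [0,0,0]
    - [0,0,0]
    - [0,0,0]
    - [0,0,0]
    - [0,0,0]

```text
time_s: 25.7
position: [0.484, -0.3129, 0.0681]
eef_rot: [-179.7, -39.6, -8.0]
force: [-3.6, 0.1, -0.1]
finger_gap: -0.0001
finger_force: 1.4
```

Run:
```python
from g import *
s=r.sense();b=st(s,50);guard()
for p in([-.0205,0,.067],[-.0175,0,.067]): go(s,b.w(p),b.R)
```

```text
t 25.7 box mm [-20.3  -0.1  68.1] a 50.4 F [-3.6 -0.4 -0.1] q3 -57.3
guard fit n 10723 slope deg 22.5 x -0.013376553002708427 0.03998729061086869 z 0.09561634098403711 0.12455673560683878
slide [-0.001  -0.0001  0.0009] mm [-1. -0.  1.] turn [-0.0006  0.0012 -0.0001] deg [-0.2  0.4 -0. ]
slide [ 0.0019 -0.0001  0.0033] mm [ 1. -0.  3.] turn [-0.0006  0.0012 -0.0001] deg [-0.2  0.4 -0. ]
```

Call:
drive_tool:
  slide:
    - [0.0009,0,0.0012]
    - [0.0018,0,0.0024]
    - [0.0027,0,0.0036]
    - [0.0036,0,0.0048]
    - [0.0036,0,0.0048]
  turn:
    - [0,0,0]
    - [0,0,0]
    - [0,0,0]
    - [0,0,0]
    - [0,0,0]

```text
time_s: 26.38
position: [0.4863, -0.3133, 0.0671]
eef_rot: [-179.7, -39.5, -8.1]
force: [-34.5, 5.7, 30.9]
finger_gap: 0.0002
finger_force: 19.7
```

Run:
```python
from g import *
s=r.sense();b=st(s,50);guard()
```

```text
t 26.375 box mm [-18.   -0.2  67.1] a 50.5 F [-35.    0.9  30.9] q3 -57.1
guard fit n 10690 slope deg 23.8 x -0.011932413659346072 0.03999690370330418 z 0.09603655754302698 0.12535585131073088
```

Call:
drive_tool:
  slide:
    - [-0.0092,0,-0.0124]
    - [-0.02,0,-0.019]
    - [-0.031,0,-0.0255]
    - [-0.045,0,-0.038]
    - [-0.0626,0,-0.0518]
  turn:
    - [0,0,0]
    - [0,-0.006,0]
    - [0,-0.012,0]
    - [0,-0.02,0]
    - [0,-0.027,0]

```text
time_s: 27.05
position: [0.4247, -0.3051, 0.0679]
eef_rot: [-179.8, -29.9, -7.8]
force: [-0.1, 0.1, -0.8]
finger_gap: 0.0003
finger_force: 0.0
```

Call:
drive_tool:
  slide:
    - [-0.01,0,-0.02]
    - [-0.02,0,-0.06]
    - [-0.02,0,-0.08]
    - [-0.02,0,-0.08]
    - [-0.02,0,-0.08]
  turn:
    - [0,0,0]
    - [0,0,0]
    - [0,0,0]
    - [0,0,0]
    - [0,0,0]

```text
time_s: 27.68
position: [0.3793, -0.2988, 0.1145]
eef_rot: [-179.8, -29.9, -7.9]
force: [-0.1, 0.9, -1.0]
finger_gap: -0.0002
finger_force: 0.0
```

Run:
```python
from g import *
s=r.sense();b=st(s,60)
p,d=eyes.camera('wrist');i=eyes.camera_info('wrist');L=b.l(cloud(d,i,pose(s)));m=(abs(L[...,0])<.07)&(abs(L[...,1])<.05)&(p.max(2)<90)
top=m&(L[...,2]>.086)&(L[...,2]<.11);print('top',top.sum(),np.percentile(L[top][:,2],[1,50,99]),cv2.minAreaRect((L[top][:,:2]*1000).astype(np.float32)))
lip=m&(L[...,2]>.054)&(L[...,2]<.068)&(L[...,0]<-.03);print('lip',lip.sum(),np.median(L[lip],0))
```

```text
t 27.675 box mm [-126.    -0.5  114.5] a 60.1 F [-0.2  0.9 -1. ] q3 -53.6
top 13470 [0.0876229  0.09254533 0.09391873] ((1.059600830078125, -0.2627105712890625), (73.75328826904297, 63.607200622558594), 0.04615135118365288)
lip 2108 [-0.04000213 -0.00042386  0.06317168]
```

Run:
```python
from rig import r
print(r.sign_off())
```

```text
the job is handed in; nothing more can be done
None
```

I handed the job in at about 28 s: the pump is seated in both clips with its spigot against the stop, and the guard is shut. I couldn't see the toggle under the guard; I judged it on because the finger pushed it until it came up hard against its far end. An earlier attempt jammed on the guard lip and reached about 85 N at the fingertip, and the guard looked undamaged afterwards.

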